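Lay the brick edging on the sill tray and set the cacti back in front of it

ROBOT

A 6-joint arm with a two-finger parallel gripper is mounted at the origin on the work surface. World frame = base frame: x ahead of the robot, y to its left, z up, the work surface at z = 0. Lengths are in mm, angles in degrees, forces in N, time in s.
With the tool pointing down it reaches from about 275 to 975 mm from the base axis. Payload 8.4 kg.
Tool frame: the origin (TCP) lies on the centre line of the jaws, within the pads' length; the fingertips stand 14 mm ahead of it and the grasp point (between the pads) lies 5 mm behind it; z points along the fingers, x is the direction in which the jaws open and shut, and the axes are right-handed (so a half turn about z gives the same grasp; the last joint's range is limited). The gripper opens to 92 mm and grips with 3 to 60 N. Pads are 20 mm wide; open, the fingers measure 128 mm over their backs; the gripper's body (75 mm by 189 mm) begins 69 mm behind the grasp point.
Start: joints at [-73.419, 20.225, 93.587, -0, 66.188, -0.138], TCP at [179.796, -598.582, 192.383] pointing down, gripper open.
Joint ranges: [-150.9, 150.9], [-52.94, 120.26], [3.33, 152.33], [-74.26, 254.26], [0, 154.13], [-172.89, 172.89]. Speed limits (degrees/s): [127.2, 127.2, 159.86, 180, 180, 180].

INTERFACE

Orientations are given as a 3x3 rotation matrix whose columns are the frame's x, y, z axes.
In Python, from bench import sense, vision, ticket, look_for, mark_of gives the robot as it stands.
- The arm moves only by the tool send_rows, never from a script. Its argument "rows" is a list of rows, each an object with "xyz": the shift along the world's x, y, z in m, a list of three; "turn": the turn about the world's z in degrees. In form: [{"xyz": [dx, dy, dz], "turn": turn}, ...]. A call has exactly 10 rows; each row shifts and turns the commanded pose from where the row before left it; what a row does not reach is not made up. A row lasts 1/12 s, in which the tool goes at most 41.7 mm and 7.16 degrees, less where a joint would pass 70% of its speed; a pose out of reach is approached as far as the arm can. A call with a gripper value outside its range is refused whole. "fingers" is the opening, from 0 (shut) to 1 (fully open), set as the call begins (left out, the last holds). The fingers move at their own pace and stop on an object; the grip force is fixed at half the most. Time passes only in rows, so rows that do not move let the fingers close, or fill a call up. It gives the time, the measured TCP pose, the force and the opening at its end, in the units of the state.
- sense(): the state, without advancing time (a new reading comes with each control period).
- vision.snapshot(name): name is "side" or "top" or "wrist"; returns (picture, depth): 384x512x3 uint8, blue, green, red; 384x512 float32, mm along the optical axis (not along the pixel's ray), 0 where there is no reading.
- vision.camera_params(name): a dict with "fx", "fy", "cx", "cy" (pixels), "T" (4x4, takes a point from camera to world coordinates). Camera axes: x right, y down, z forward; pixel columns grow to the right and rows downward; lengths in mm; the calibration is good to about 2 mm. A picture is of the moment at which its call begins: read the wrist's pose just before it. camera_params takes no time and is no camera call; for the wrist camera it gives the pose at the moment of the call.
- ticket.job_done(): hands the job in, once; it reports no verdict.
Trained networks look in the newest picture that a camera, given by its name, has taken for a name from the list of things; names that differ only in an ending like _2 or _b are one class to them, and where a whole thing is asked for, a point or a joint stands for the part that bears it (a point fixed in the world has none). Each returns a list of dicts, best first, with "conf" (0 to 1); they miss things now and then, are a little off and sometimes report something else, mostly with a low value. They report only what shows in the picture. A call takes as long as a camera call. They do not tell look-alikes from the thing itself.
- look_for(camera, label): "position" ([column, row] in pixels, amid what is visible of it).
- mark_of(camera, label): "position" ([column, row] in pixels: a listed point, or the origin of a listed thing).
The state is a dict: "time": time; "qpos": joint angles; "joint_velocities": joint speeds; "joint_torque": joint torques, N m; "tcp_pos": TCP position; "eef_rot": TCP orientation; "wrist_force": force on the tool from outside, world axes, zero at the start; "ft_torque": the same for the moment, N m; "opening": finger opening in mm.
Only numpy, scipy, OpenCV 4.12 (cv2) and the standard library are available. Lean on these libraries where they do the work, as an engineer would, in place of code of your own. Each camera call takes 0.05 s, during which the arm holds its last target.

TASK

Finish the little dry brick wall on the plant tray: lay all the loose bricks flat on the bedded first course in running bond, each one in line with the wall and centred over the joint between the two bricks under it, filling the second course with its three bricks, then the third with two, and topping it with the last, as far as the bricks go. When all the bricks are laid, stand the three potted cacti upright on the tray floor in front of the wall (the open strip on the robot's side); the pots are thin old clay, so take them with a light grip.

Things in the scene. Friction and masses are not known exactly. Their poses are not given: they have to be found in the camera images.
- stand: grey plastic plant tray, fixed to the table, 180 mm (its x, away from the robot) by 440 mm (its y, along the wall), floor 5 mm thick, rim 12 mm high; origin at the centre of its underside. At x = +55 mm runs the bedded, immovable first course: four bricks end to end along y, tops at z = 41 mm. In front of it (x -86 to +30 mm) the tray floor is open: the pots belong there
- second_mid (a point): where the centre of the second course's middle brick belongs: over the first course's middle joint, 59 mm above the table; axes as the tray's. Bricks of a course lie 105 mm apart, with 5 mm joints
- second_left (a point): the same for the second course's left brick (tray's +y), over the joint 105 mm left of the middle one
- second_right (a point): the same for the second course's right brick (tray's -y), over the joint 105 mm right of the middle one
- third_left (a point): where the centre of the third course's left brick belongs, over the joint between the second course's left and middle bricks, 95 mm above the table
- third_right (a point): the same over the joint between the second course's middle and right bricks; a lone brick in the third course may take either place
- fourth_mid (a point): where the centre of the top brick belongs, over the joint of the third course, 131 mm above the table
- brick1_mid (a point): one of up to six loose red-brown mini bricks, 100 x 50 x 36 mm (long axis = its x, width = its y, height = its z), about 0.33 kg, all alike; at the start each lies flat on the table by itself. The point is the brick's centre. None when this brick is absent
- brick2_mid (a point): one of up to six loose red-brown mini bricks, 100 x 50 x 36 mm (long axis = its x, width = its y, height = its z), about 0.33 kg, all alike; at the start each lies flat on the table by itself. The point is the brick's centre. None when this brick is absent
- brick3_mid (a point): one of up to six loose red-brown mini bricks, 100 x 50 x 36 mm (long axis = its x, width = its y, height = its z), about 0.33 kg, all alike; at the start each lies flat on the table by itself. The point is the brick's centre. None when this brick is absent
- brick4_mid (a point): one of up to six loose red-brown mini bricks, 100 x 50 x 36 mm (long axis = its x, width = its y, height = its z), about 0.33 kg, all alike; at the start each lies flat on the table by itself. The point is the brick's centre. None when this brick is absent
- brick5_mid (a point): one of up to six loose red-brown mini bricks, 100 x 50 x 36 mm (long axis = its x, width = its y, height = its z), about 0.33 kg, all alike; at the start each lies flat on the table by itself. The point is the brick's centre. None when this brick is absent
- brick6_mid (a point): one of up to six loose red-brown mini bricks, 100 x 50 x 36 mm (long axis = its x, width = its y, height = its z), about 0.33 kg, all alike; at the start each lies flat on the table by itself. The point is the brick's centre. None when this brick is absent
- pot1_mid (a point): a ball-shaped cactus; round clay pot 46 mm high (plant to 73), rim 63 mm wide from 28 to 46 mm up, 53 to 58 mm wide below it, on a fixed saucer 74 mm wide and 7 mm high; 0.2 kg; stands on the table at first. The point is on its axis, 23 mm above its underside; z is its axis. The thin clay cracks if each finger squeezes with over about 50 N; 20 to 25 N each carries it
- pot2_mid (a point): a leaf rosette; round clay pot 46 mm high (plant to 73), rim 63 mm wide from 28 to 46 mm up, 53 to 58 mm wide below it, on a fixed saucer 74 mm wide and 7 mm high; 0.2 kg; stands on the table at first. The point is on its axis, 23 mm above its underside; z is its axis. The thin clay cracks if each finger squeezes with over about 50 N; 20 to 25 N each carries it
- pot3_mid (a point): two little ball cacti; round clay pot 46 mm high (plant to 73), rim 63 mm wide from 28 to 46 mm up, 53 to 58 mm wide below it, on a fixed saucer 74 mm wide and 7 mm high; 0.2 kg; stands on the table at first. The point is on its axis, 23 mm above its underside; z is its axis. The thin clay cracks if each finger squeezes with over about 50 N; 20 to 25 N each carries it
Mind the look-alikes: they are no part of the job. What is shaped like the part that bears brick3_mid but yellow is not meant.

How it is judged (in metres and radians):
On the way, in this order (a step that is already met when the one before it is completed fails the run):
1. all the loose bricks lie in bond: second course full, the others stepped up in the third and fourth (distance between any of brick1_mid, brick2_mid, brick3_mid, brick4_mid, brick5_mid, brick6_mid and second_left below 0.014 m and distance between any of brick1_mid, brick2_mid, brick3_mid, brick4_mid, brick5_mid, brick6_mid and second_mid below 0.014 m and distance between any of brick1_mid, brick2_mid, brick3_mid, brick4_mid, brick5_mid, brick6_mid and second_right below 0.014 m and (distance between brick1_mid and second_left below 0.014 m or distance between brick1_mid and second_mid below 0.014 m or distance between brick1_mid and second_right below 0.014 m or distance between brick1_mid and third_left below 0.014 m or distance between brick1_mid and third_right below 0.014 m or distance between brick1_mid and fourth_mid below 0.014 m) and (distance between brick2_mid and second_left below 0.014 m or distance between brick2_mid and second_mid below 0.014 m or distance between brick2_mid and second_right below 0.014 m or distance between brick2_mid and third_left below 0.014 m or distance between brick2_mid and third_right below 0.014 m or distance between brick2_mid and fourth_mid below 0.014 m) and (distance between brick3_mid and second_left below 0.014 m or distance between brick3_mid and second_mid below 0.014 m or distance between brick3_mid and second_right below 0.014 m or distance between brick3_mid and third_left below 0.014 m or distance between brick3_mid and third_right below 0.014 m or distance between brick3_mid and fourth_mid below 0.014 m) and (distance between brick4_mid and second_left below 0.014 m or distance between brick4_mid and second_mid below 0.014 m or distance between brick4_mid and second_right below 0.014 m or distance between brick4_mid and third_left below 0.014 m or distance between brick4_mid and third_right below 0.014 m or distance between brick4_mid and fourth_mid below 0.014 m) and (distance between brick5_mid and second_left below 0.014 m or distance between brick5_mid and second_mid below 0.014 m or distance between brick5_mid and second_right below 0.014 m or distance between brick5_mid and third_left below 0.014 m or distance between brick5_mid and third_right below 0.014 m or distance between brick5_mid and fourth_mid below 0.014 m) and (distance between brick6_mid and second_left below 0.014 m or distance between brick6_mid and second_mid below 0.014 m or distance between brick6_mid and second_right below 0.014 m or distance between brick6_mid and third_left below 0.014 m or distance between brick6_mid and third_right below 0.014 m or distance between brick6_mid and fourth_mid below 0.014 m) and angle between the x axis of each of brick1_mid, brick2_mid, brick3_mid, brick4_mid, brick5_mid, brick6_mid and the y axis of stand, either way round below 0.14 rad and angle between the z axis of each of brick1_mid, brick2_mid, brick3_mid, brick4_mid, brick5_mid, brick6_mid and the z axis of stand, either way round below 0.12 rad), for 0.3 s.
2. with the wall laid, the three pots stand upright on the tray floor in front of it (x of pot1_mid in the frame of stand between -0.06 and 0.004 m and y of pot1_mid in the frame of stand between -0.195 and 0.195 m and z of pot1_mid in the frame of stand between 0.02 and 0.034 m and angle between each of pot1_mid, pot2_mid, pot3_mid's own z axis and vertical below 0.12 rad and x of pot2_mid in the frame of stand between -0.06 and 0.004 m and y of pot2_mid in the frame of stand between -0.195 and 0.195 m and z of pot2_mid in the frame of stand between 0.02 and 0.034 m and x of pot3_mid in the frame of stand between -0.06 and 0.004 m and y of pot3_mid in the frame of stand between -0.195 and 0.195 m and z of pot3_mid in the frame of stand between 0.02 and 0.034 m), for 0.2 s.
At the end, for the whole second after the job is handed in: second course full and each loose brick flat in a place of course two to four, its centre within 14 mm of the place, in line within 0.14 rad; the three pots upright on the tray floor in front of the wall (axis x -60 to +4 mm and |y| under 195 mm from the tray's middle) (all of step 1 and all of step 2); the robot touches nothing.
It fails at once if a clay pot is squeezed by the fingers (more than about 50 N on each side) (contact force between the fingers and pot1 above 110 N or contact force between the fingers and pot2 above 110 N or contact force between the fingers and pot3 above 110 N).
Of brick1, brick2, brick3, brick4, brick5, brick6 only 4 to 6 are there at a start; the rules pass over those that are not, and their reading is None.
At some moment in a run one of pot1, pot2, pot3 may be knocked a few centimetres aside while the robot is not near it.
Once in a run the grip may slacken for a moment while it holds something.
It also fails if it takes over 208 s, if anything falls off the work surface, if the arm or the gripper's body presses on something with over 40 N, if the wrist force passes 120 N, or if a joint passes its speed limit or range.

## Working session

There is one attempt and no reset: what is moved stays moved. The work goes in short steps, Python scripts to look and compute and a tool call to move; the robot and the scene stay as the last step left them, time stands still between calls to the robot, and variables do not carry over. Pictures are saved under pics/ and viewed, and the job is handed in when it is done.

Besides the shell and the picture viewer there is one more tool, called after "Emit:" as a command line: name --argument value ..., lists and objects as JSON in quotes. send_rows: Moves the arm, as the interface text tells. Its arguments: {"type":"object","properties":{"rows":{"type":"array"},"fingers":{"type":"number"}},"required":["rows"]}

```bash
ls; mkdir -p pics
cat > h.py <<'E'
import numpy as np, cv2
from bench import sense, vision, ticket, look_for, mark_of
def snap(n,f=None):
    p,d=vision.snapshot(n); 
    if f: cv2.imwrite('pics/'+f+'.png',p)
    return p,d
def ray(c,u,v,K=None):
    K=K or vision.camera_params(c)
    T=np.array(K['T']); d=np.array([(u-K['cx'])/K['fx'],(v-K['cy'])/K['fy'],1.])
    return T[:3,3],T[:3,:3]@d
def onz(c,u,v,z):
    o,d=ray(c,u,v); return o+d*(z-o[2])/d[2]
def proj(c,P):
    K=vision.camera_params(c);T=np.array(K['T']);q=T[:3,:3].T@(np.array(P,float)-T[:3,3])
    return [K['fx']*q[0]/q[2]+K['cx'],K['fy']*q[1]/q[2]+K['cy']]
def cloud(c,d):
    K=vision.camera_params(c);T=np.array(K['T']);v,u=np.mgrid[:d.shape[0],:d.shape[1]]
    P=np.stack([(u-K['cx'])/K['fx']*d,(v-K['cy'])/K['fy']*d,d],-1)
    return P@T[:3,:3].T+T[:3,3]
E
python3 - <<'E'
from h import *
np.set_printoptions(precision=1,suppress=True)
s=sense();print(s)
for c in ['top','side','wrist']:
    p,d=snap(c,c+'0');K=vision.camera_params(c);print(c,K['fx'],np.array(K['T']))
print(sense()['time'])
E
```

```text
pics
{'time': 0.0, 'qpos': array([-73.4,  20.3,  93.6,  -0. ,  66.2,  -0.1]), 'joint_velocities': array([-0. , -0.1,  0.1, -0. ,  0. , -0.1]), 'joint_torque': array([ -0. , -59.4, -33.4,   0.1,   0. ,  -0. ]), 'tcp_pos': array([ 179.6, -598.1,  191.7]), 'eef_rot': array([[ 0.3, -1. , -0. ],
       [-1. , -0.3,  0. ],
       [-0. ,  0. , -1. ]]), 'wrist_force': array([-0.1,  0.7, -0.4]), 'ft_torque': array([0., 0., 0.]), 'opening': 92.38558910436406}
top 358.2952715863218 [[   0.    -1.     0.1  334.8]
 [  -1.    -0.    -0.   -23.5]
 [   0.    -0.1   -1.  1232.5]
 [   0.     0.     0.     1. ]]
side 355.56176129726526 [[  -0.8   -0.3    0.5 -161.9]
 [  -0.6    0.4   -0.7  769.1]
 [   0.    -0.8   -0.5  749.6]
 [   0.     0.     0.     1. ]]
wrist 279.582156493251 [[   0.3   -0.9   -0.3  257. ]
 [  -1.    -0.3   -0.1 -574.7]
 [  -0.     0.3   -1.   384.5]
 [   0.     0.     0.     1. ]]
0.15
```

View pics/top0.png

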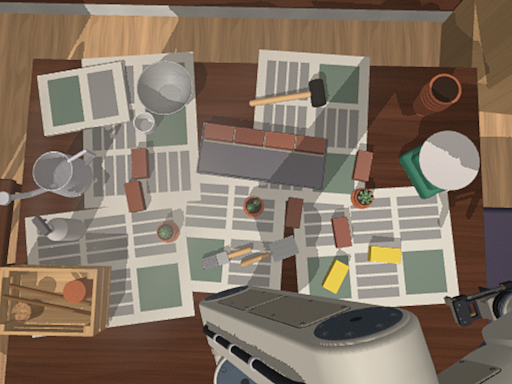

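View pics/side0.png

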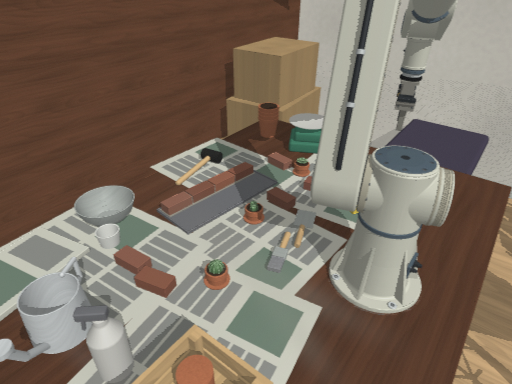

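Run:
```python
from h import *
np.set_printoptions(precision=1,suppress=True)
p,d=snap('top'); np.save('top0d.npy',d)
P=cloud('top',d); Z=P[...,2]
m=((Z>15)&(d>0)).astype(np.uint8)
n,L,st,ce=cv2.connectedComponentsWithStats(m)
for i in range(1,n):
    if st[i,4]<60: continue
    q=P[L==i]; top=np.percentile(q[:,2],90); t=q[abs(q[:,2]-np.median(q[:,2]))<8]
    r=cv2.minAreaRect(t[:,:2].astype(np.float32))
    print(ce[i],st[i,4],'med z',np.median(q[:,2]),'p98',np.percentile(q[:,2],98),'rect',np.array(r[0]),np.array(r[1]),r[2], p[L==i].mean(0))
for l in ['brick1_mid','pot1_mid','pot2_mid','pot3_mid','stand']:
    print(l,[(np.round(a['position']),round(a['conf'],2)) for a in mark_of('top',l)])
print(sense()['time'])
```

```text
[162.1  85.2] 1730 med z 40.82339127315015 p98 77.59068121448539 rect [821.2 303.5] [158.3 162.1] 50.402950286865234 [136.5 142.5 145.6]
[82.4 98.4] 4969 med z 19.25116964846461 p98 24.036603695161716 rect [798.1 600.4] [222.2 301.9] 11.351635932922363 [146.3 159.  161. ]
[437.2  94.7] 1324 med z 150.82306729634388 p98 156.41986113074003 rect [ 797.7 -597.9] [ 99.2 101.8] 45.6024169921875 [38.5 54.2 88.3]
[298.5  95.6] 782 med z 35.0328191493154 p98 55.15143349689116 rect [ 823.2 -115.2] [ 83.1 264.1] 1.4297069311141968 [ 83.3 107.9 129.3]
[142.8 121.9] 238 med z 40.88642265249496 p98 55.22887500588201 rect [705.8 372.5] [66.8 64. ] 24.896835327148438 [158.9 165.5 171.9]
[264.  138.8] 1952 med z 41.27098818723857 p98 46.21487691772878 rect [661.6 -37.4] [415.3  51.3] 83.41655731201172 [ 76.7  91.5 133.6]
[440.9 163.8] 3704 med z 122.36230971109615 p98 128.3711444581928 rect [ 578.7 -618.5] [187.9 188.1] 44.72111892700195 [152.7 162.8 158.1]
[ 56.4 176.4] 2111 med z 87.56818407972014 p98 162.9591466254077 rect [517.7 621.9] [127.4 221.6] 9.826549530029297 [127.9 129.4 134.3]
[138.9 16
[... 1495 characters left out ...]
 med z 18.887916046291593 p98 23.99091696540268 rect [251.  -12.4] [17.8 98.4] 21.06643295288086 [103.4 143.8 179.9]
[334.7 276.5] 508 med z 36.130193146265356 p98 41.42509003697129 rect [ 202.2 -280.3] [50.3 99.8] 62.81039047241211 [ 75.3 192.9 221. ]
[ 52.4 301.2] 5206 med z 88.51249484387165 p98 136.44026969365757 rect [120.9 617. ] [296.7 197.6] 89.83822631835938 [ 78.1 109.5 143.8]
[346.5 339.4] 23693 med z 742.0927389756628 p98 889.5668530836921 rect [ 196.9 -198.1] [332.6  99.7] 89.26627349853516 [104.9 112.9 117.1]
brick1_mid [(array([131., 194.]), 0.68)]
pot1_mid [(array([167., 230.]), 0.86)]
pot2_mid [(array([364., 198.]), 0.72)]
pot3_mid [(array([251., 206.]), 0.71)]
stand []
0.45
```

```bash
cat >> h.py <<'E'
def jaw():
    R=np.array(sense()['eef_rot']); return np.degrees(np.arctan2(R[1,0],R[0,0]))
def st(tgt=None,ang=None):
    s=sense(); p=np.array(s['tcp_pos']); print('t',round(s['time'],2),'tcp',p.round(1),'jaw',round(jaw(),1),'q',np.round(s['qpos'],1),'F',np.round(s['wrist_force'],1),'open',round(s['opening'],1))
    if tgt is not None: print('  need',(np.array(tgt)-p).round(1),'turn',None if ang is None else round((ang-jaw()+180)%360-180,1))
E
python3 - <<'E'
from h import *
st([347.4,-301.7,120],-81)
E
```

```text
t 0.45 tcp [ 179.8 -598.5  192.3] jaw -73.3 q [-73.4  20.2  93.6  -0.   66.2  -0.1] F [-0.4  0.6  1. ] open 91.8
  need [167.6 296.8 -72.3] turn -7.7
```

Emit:
send_rows --rows '[{"xyz": [0.0168, 0.0297, -0.006], "turn": -0.76}, {"xyz": [0.0168, 0.0297, -0.006], "turn": -0.76}, {"xyz": [0.0168, 0.0297, -0.006], "turn": -0.76}, {"xyz": [0.0168, 0.0297, -0.006], "turn": -0.76}, {"xyz": [0.0168, 0.0297, -0.006], "turn": -0.76}, {"xyz": [0.0168, 0.0297, -0.006], "turn": -0.76}, {"xyz": [0.0168, 0.0297, -0.006], "turn": -0.76}, {"xyz": [0.0168, 0.0297, -0.006], "turn": -0.76}, {"xyz": [0.0168, 0.0297, -0.006], "turn": -0.76}, {"xyz": [0.0168, 0.0297, -0.006], "turn": -0.76}]' --fingers 1

```text
time: 1.28
tcp_pos: [348.4, -300.2, 132.4]
eef_rot: [[0.158, -0.988, 0.001], [-0.988, -0.158, -0.0], [0.001, -0.0, -1.0]]
wrist_force: [0.5, -0.4, -0.3]
opening: 92.0
```

Run:
```python
from h import *
np.set_printoptions(precision=1,suppress=True)
st([347.4,-301.7,20],-81)
p,d=snap('wrist','w1'); P=cloud('wrist',d)
m=((abs(P[...,2]-36)<6)&(d>0)).astype(np.uint8)
n,L,s,ce=cv2.connectedComponentsWithStats(m)
for i in range(1,n):
    if s[i,4]<600: continue
    r=cv2.minAreaRect(P[L==i][:,:2].astype(np.float32)); print(ce[i],s[i,4],np.array(r[0]),np.array(r[1]),r[2],p[L==i].mean(0),np.median(P[L==i][:,2]))
snap('top','top1'); snap('side','side1'); print(mark_of('wrist','brick1_mid'))
st()
```

```text
t 1.28 tcp [ 348.4 -300.2  132.4] jaw -80.9 q [-40.9   9.7 116.6   0.   53.6  40. ] F [ 0.5 -0.4 -0.3] open 92.0
  need [  -1.    -1.5 -112.4] turn -0.1
[363.4   8.2] 889 [ 528.5 -364.8] [18.4 52.3] 8.630388259887695 [ 88.2 107.7 160.6] 34.48428606667727
[104.8 101.6] 5526 [ 411.1 -137.2] [ 51.4 100.2] 82.090087890625 [ 65.5  81.1 124.6] 35.57234084174149
[254.3 186.7] 4151 [ 348.4 -297.8] [99.8 50.1] 9.454299926757812 [ 90.  107.3 166.6] 35.10350285178106
[390.3 261. ] 890 [ 294.4 -467. ] [74.9 31.9] 55.74174499511719 [  6.8 210.  229.8] 34.47059617760837
[225.8 287. ] 1845 [ 213.  -281.7] [49.8 78.4] 62.759830474853516 [ 18.5 216.6 235.5] 35.1948363161647
[]
t 1.48 tcp [ 348.2 -301.1  132.5] jaw -80.7 q [-41.    9.8 116.5  -0.   53.7  39.7] F [-0.4  0.3  0.7] open 91.6
```

Emit:
send_rows --rows '[{"xyz": [0, 0.001, -0.028], "turn": 0}, {"xyz": [0, 0, -0.028], "turn": 0}, {"xyz": [0, 0, -0.028], "turn": 0}, {"xyz": [0, 0, -0.02], "turn": 0}, {"xyz": [0, 0, -0.008], "turn": 0}, {"xyz": [0, 0, 0], "turn": 0}, {"xyz": [0, 0, 0], "turn": 0}, {"xyz": [0, 0, 0], "turn": 0}, {"xyz": [0, 0, 0], "turn": 0}, {"xyz": [0, 0, 0], "turn": 0}]'

```text
time: 2.32
tcp_pos: [348.5, -301.3, 21.5]
eef_rot: [[0.158, -0.987, 0.002], [-0.987, -0.158, -0.001], [0.002, -0.001, -1.0]]
wrist_force: [-0.6, 0.5, 0.4]
opening: 91.7
```

View pics/top1.png

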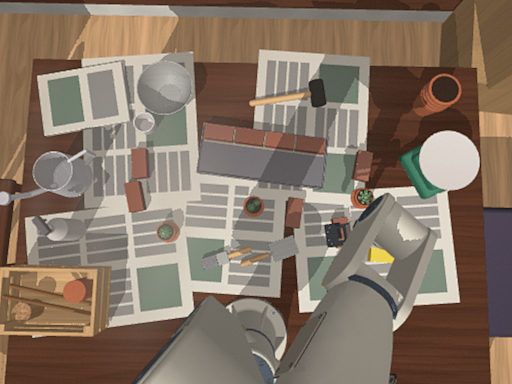

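View pics/side1.png

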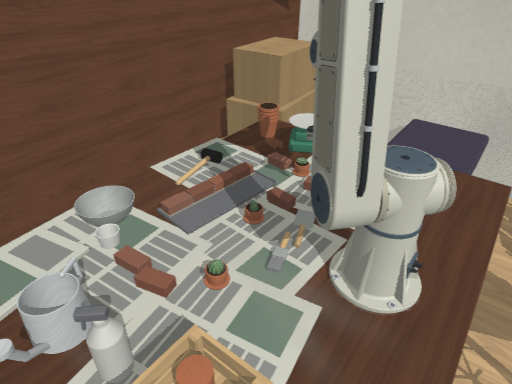

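View pics/w1.png

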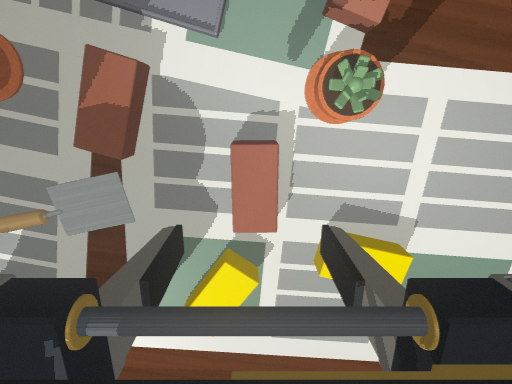

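Emit:
send_rows --rows '[{"xyz": [0, 0, 0], "turn": 0}, {"xyz": [0, 0, 0], "turn": 0}, {"xyz": [0, 0, 0], "turn": 0}, {"xyz": [0, 0, 0], "turn": 0}, {"xyz": [0, 0, 0], "turn": 0}, {"xyz": [0, 0, 0], "turn": 0}, {"xyz": [0, 0, 0], "turn": 0}, {"xyz": [0, 0, 0], "turn": 0}, {"xyz": [0, 0, 0], "turn": 0}, {"xyz": [0, 0, 0], "turn": 0}]' --fingers 0

```text
time: 3.15
tcp_pos: [347.8, -300.6, 20.3]
eef_rot: [[0.158, -0.987, -0.0], [-0.987, -0.158, 0.0], [-0.0, 0.0, -1.0]]
wrist_force: [-0.1, -0.0, -0.3]
opening: 27.1
```

Run:
```python
from h import *
st([649.5,-141.7,180],-6.6)
```

```text
t 3.15 tcp [ 347.8 -300.6   20.3] jaw -80.9 q [-41.   20.5 121.2  -0.   38.3  39.9] F [-0.1 -0.  -0.3] open 27.1
  need [301.7 158.9 159.7] turn 74.3
```

Run:
```python
from h import *
snap('wrist','w2'); snap('top','top2');st()
```

```text
t 3.25 tcp [ 347.8 -300.6   20.4] jaw -80.9 q [-41.   20.5 121.2   0.   38.3  39.9] F [0.3 0.2 0.6] open 19.3
```

View pics/w2.png

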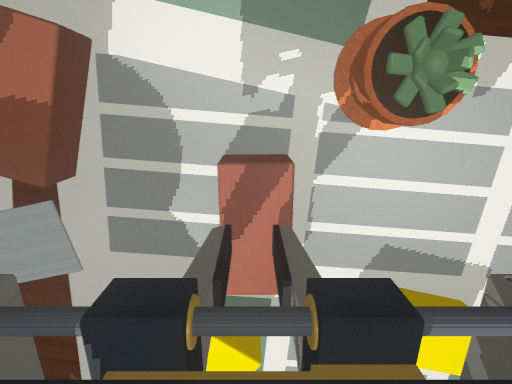

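Run:
```python
from h import *
np.set_printoptions(precision=1,suppress=True)
st()
s=sense();t=np.array(s['tcp_pos']);R=np.array(s['eef_rot'])
print(np.array(vision.camera_params('wrist')['T'])[:3], R.T@(np.array(vision.camera_params('wrist')['T'])[:3,3]-t))
for o in ([0,0,0],[0,0,14],[10,0,14],[-10,0,14],[0,0,-5]): print(o,proj('wrist',t+R@np.array(o,float)))
p,d=snap('wrist'); P=cloud('wrist',d)
for v,u in [(170,255),(200,255),(250,255),(285,255),(240,228),(280,220),(288,226),(280,280),(300,255)]: print(v,u,P[v,u],R.T@(P[v,u]-t))
p=cv2.imread('pics/top2.png'); cv2.imwrite('pics/top2z.png',cv2.resize(p[150:300,270:420],None,fx=4,fy=4))
```

```text
t 3.25 tcp [ 347.8 -300.6   20.4] jaw -80.9 q [-41.   20.5 121.2   0.   38.3  39.9] F [0.3 0.2 0.6] open 19.3
[[   0.2   -0.9   -0.3  427.5]
 [  -1.    -0.2   -0.  -287.5]
 [   0.     0.3   -1.   213. ]] [  -0.3  -80.8 -192.7]
[0, 0, 0] [np.float64(252.15922221510564), np.float64(223.470980323758)]
[0, 0, 14] [np.float64(252.1262189863932), np.float64(216.59436307991044)]
[10, 0, 14] [np.float64(264.7658932835837), np.float64(216.57921947961174)]
[-10, 0, 14] [np.float64(239.4867207839058), np.float64(216.60950646922996)]
[0, 0, -5] [np.float64(252.17206502982097), np.float64(226.14693430089173)]
170 255 [ 391.4 -295.4   36.5] [  1.8 -43.8 -16.2]
200 255 [ 371.6 -298.7   37.3] [  1.9 -23.8 -16.9]
250 255 [ 334.8 -304.7   36.2] [  2.   13.5 -15.8]
285 255 [ 307.  -309.2   36.6] [  2.   41.7 -16.3]
240 228 [ 354.7 -285.3   66.8] [-14.   -9.2 -46.4]
280 220 [ 354.8 -285.   106.5] [-14.3  -9.4 -86.1]
288 226 [ 351.1 -288.2  106.4] [-11.8  -5.2 -86. ]
280 280 [ 358.6 -311.1  106. ] [ 12.1  -9.  -85.7]
300 255 [ 267.3 -316.1    1. ] [ 2.5 81.9 19.4]
```

View pics/top2z.png

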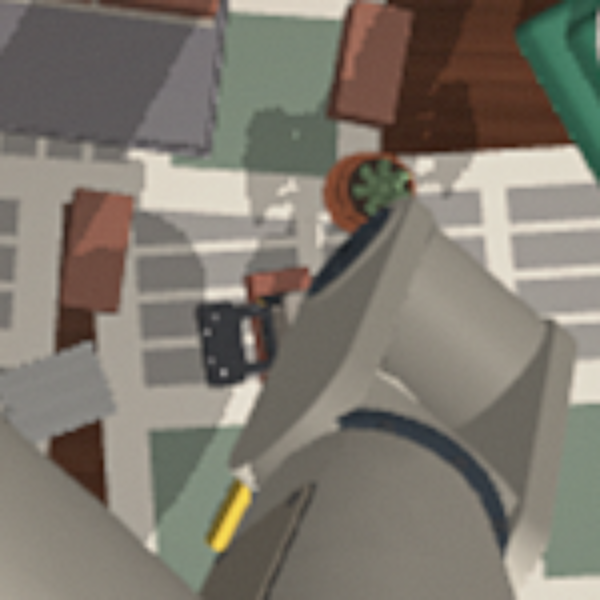

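Run:
```python
from h import *
np.set_printoptions(precision=1,suppress=True)
st()
s=sense();t=np.array(s['tcp_pos']);R=np.array(s['eef_rot'])
for z in (-86,-46,-30,-16,0,14): print(z,np.round(proj('wrist',t+R@np.array([-13,-10,z],float))))
p,d=snap('wrist','w3'); P=cloud('wrist',d)
for v in range(215,300,5):
  print(v,[tuple(np.round(R.T@(P[v,u]-t))) for u in (222,226,230,234)])
cv2.imwrite('pics/w3z.png',cv2.resize(p[190:310,180:330],None,fx=5,fy=5,interpolation=cv2.INTER_NEAREST))
```

```text
t 3.3 tcp [ 347.8 -300.6   20.4] jaw -80.9 q [-41.   20.5 121.2   0.   38.3  39.9] F [-0.2 -0.2 -0.1] open 15.4
-86 [223. 279.]
-46 [230. 238.]
-30 [232. 227.]
-16 [233. 219.]
0 [234. 211.]
14 [235. 205.]
215 [(np.float64(-20.0), np.float64(-13.0), np.float64(-16.0)), (np.float64(-18.0), np.float64(-13.0), np.float64(-16.0)), (np.float64(-15.0), np.float64(-13.0), np.float64(-16.0)), (np.float64(-12.0), np.float64(-13.0), np.float64(-16.0))]
220 [(np.float64(-20.0), np.float64(-10.0), np.float64(-17.0)), (np.float64(-18.0), np.float64(-9.0), np.float64(-16.0)), (np.float64(-15.0), np.float64(-9.0), np.float64(-16.0)), (np.float64(-12.0), np.float64(-9.0), np.float64(-15.0))]
225 [(np.float64(-21.0), np.float64(-6.0), np.float64(-17.0)), (np.float64(-18.0), np.float64(-6.0), np.float64(-17.0)), (np.float64(-15.0), np.float64(-6.0), np.float64(-16.0)), (np.float64(-12.0), np.float64(-8.0), np.float64(-23.0))]
230 [(np.float64(-19.0), np.float64(-8.0), np.float64(-30.0)), (np.float64(-17.0), np.float64(-8.0), np.float64(-30.0)), (np.float64(-14.0), np.float64(-8.0), np.float64(-30.0)), 
[... 2436 characters left out ...]
float64(-13.0), np.float64(-9.0), np.float64(-90.0)), (np.float64(-12.0), np.float64(-7.0), np.float64(-86.0)), (np.float64(-10.0), np.float64(-7.0), np.float64(-86.0)), (np.float64(-8.0), np.float64(-6.0), np.float64(-85.0))]
290 [(np.float64(-13.0), np.float64(-10.0), np.float64(-94.0)), (np.float64(-12.0), np.float64(-4.0), np.float64(-86.0)), (np.float64(-10.0), np.float64(-4.0), np.float64(-86.0)), (np.float64(-8.0), np.float64(-3.0), np.float64(-85.0))]
295 [(np.float64(-12.0), np.float64(-10.0), np.float64(-97.0)), (np.float64(-12.0), np.float64(-2.0), np.float64(-86.0)), (np.float64(-10.0), np.float64(-2.0), np.float64(-86.0)), (np.float64(-8.0), np.float64(-1.0), np.float64(-86.0))]
```

View pics/w3z.png

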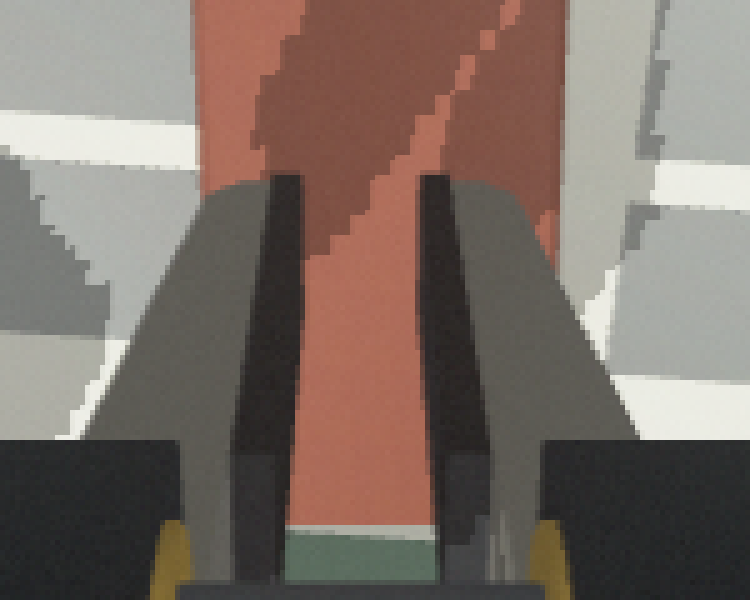

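Emit:
send_rows --rows '[{"xyz": [0, 0, 0], "turn": 0}, {"xyz": [0, 0, 0], "turn": 0}, {"xyz": [0, 0, 0], "turn": 0}, {"xyz": [0, 0, 0], "turn": 0}, {"xyz": [0, 0, 0], "turn": 0}, {"xyz": [0, 0, 0], "turn": 0}, {"xyz": [0, 0, 0], "turn": 0}, {"xyz": [0, 0, 0], "turn": 0}, {"xyz": [0, 0, 0], "turn": 0}, {"xyz": [0, 0, -0.004], "turn": 0}]' --fingers 1

```text
time: 4.18
tcp_pos: [348.2, -300.9, 16.7]
eef_rot: [[0.158, -0.987, 0.001], [-0.987, -0.158, -0.001], [0.001, -0.001, -1.0]]
wrist_force: [0.2, -0.7, -1.1]
opening: 76.2
```

Run:
```python
from h import *
np.set_printoptions(precision=1,suppress=True)
st()
s=sense();t=np.array(s['tcp_pos']);R=np.array(s['eef_rot'])
p,d=snap('wrist','w4'); P=cloud('wrist',d)
Q=(P-t)@R
m=(abs(Q[...,1])<25)&(d>0)&(abs(Q[...,0])>35)&(abs(Q[...,0])<75)
for lo in range(-120,40,5):
  k=m&(Q[...,2]>=lo)&(Q[...,2]<lo+5); q=Q[k]
  if len(q): print(lo,len(q),'x',q[:,0].min(),q[:,0].max(),'y',q[:,1].min(),q[:,1].max())
```

```text
t 4.18 tcp [ 348.2 -300.9   16.7] jaw -80.9 q [-41.   20.9 121.3   0.   37.8  39.9] F [ 0.2 -0.7 -1.1] open 76.2
-120 780 x -43.40659984621995 41.87854475350224 y -24.98153414830893 11.067773718936522
-115 629 x -43.72074555524918 41.93798176777408 y -24.990049272968253 15.16981032794179
-110 438 x -46.58617939322894 45.47900584599335 y -13.84039107939745 15.688382915254147
-105 354 x -49.65199466685796 47.928811460573094 y -11.90091056201111 13.60077354718972
-100 517 x -51.8934532333572 50.34902274331012 y -10.896278877243036 13.595767046040121
-95 555 x -54.734761172072346 53.316119438792185 y -10.810187729526316 13.759226886355988
-90 751 x -56.06544088943166 54.37220817419888 y -10.763243982346388 4.000937219829098
-85 981 x -56.022205823429104 54.42373659578536 y -10.229693301864584 7.861003433645355
-80 665 x -55.53236631389632 53.891316432044874 y -10.149622383848262 11.457521463113585
-75 569 x -54.87682483898655 53.66184520678709 y -9.808762424792244 11.56310091880141
-70 523 x -54.32492446646945 53.21588007438105 y -10.194848750456622 11.578399111582053
-65 457 x -54.19640
[... 242 characters left out ...]
-50 336 x -52.82043183321302 50.852476924031826 y -9.008115516798904 11.806512550896677
-45 287 x -52.85033925212971 50.898845755609784 y -9.0849472102051 11.510555665215264
-40 254 x -52.467809572606875 50.227650932636344 y -8.873272148115426 12.196788999772687
-35 244 x -51.267843305558664 49.917453324443834 y -8.864294094006729 11.42162372194787
-30 212 x -50.49492261913621 49.31160976767389 y -8.952624750882887 12.335296043958627
-25 118 x -48.689930532956645 48.264180858431025 y -8.776270014883735 11.587596981004703
10 4 x -73.22045882455095 -61.07224365724172 y -15.150496827240495 -4.418120572138047
15 4924 x -74.99491051014611 74.96616494077759 y -24.990501216632286 24.979567218494502
```

View pics/w4.png

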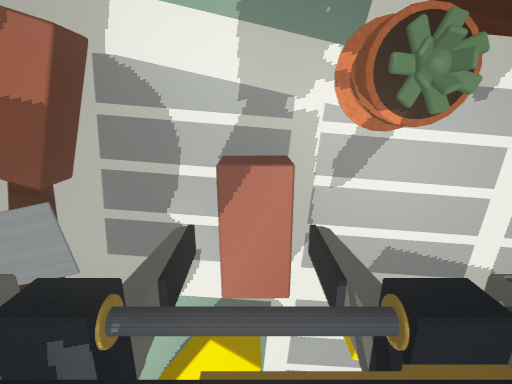

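Emit:
send_rows --rows '[{"xyz": [0, 0, -0.004], "turn": 0}, {"xyz": [0, 0, -0.004], "turn": 0}, {"xyz": [0, 0, -0.004], "turn": 0}, {"xyz": [0, 0, -0.004], "turn": 0}, {"xyz": [0, 0, -0.004], "turn": 0}, {"xyz": [0, 0, -0.004], "turn": 0}, {"xyz": [0, 0, 0], "turn": 0}, {"xyz": [0, 0, 0], "turn": 0}, {"xyz": [0, 0, 0], "turn": 0}, {"xyz": [0, 0, 0], "turn": 0}]'

```text
time: 5.07
tcp_pos: [347.9, -300.7, -7.5]
eef_rot: [[0.158, -0.987, 0.0], [-0.987, -0.158, -0.0], [0.0, -0.0, -1.0]]
wrist_force: [0.3, 0.0, 0.7]
opening: 91.9
```

Run:
```python
from h import *
np.set_printoptions(precision=1,suppress=True)
st()
s=sense();t=np.array(s['tcp_pos']);R=np.array(s['eef_rot'])
p,d=snap('wrist','w5'); P=cloud('wrist',d)
Q=(P-t)@R
m=(abs(Q[...,1])<25)&(d>0)&(abs(Q[...,0])>35)&(abs(Q[...,0])<75)
for lo in range(-40,40,3):
  k=m&(Q[...,2]>=lo)&(Q[...,2]<lo+3); q=Q[k]
  if len(q): print(lo,len(q),'x',q[:,0].min(),q[:,0].max(),'y',q[:,1].min(),q[:,1].max())
```

```text
t 5.07 tcp [ 347.9 -300.7   -7.5] jaw -80.9 q [-41.   23.6 121.8   0.   34.5  39.9] F [0.3 0.  0.7] open 91.9
-40 174 x -59.28236403158988 58.44975167794263 y -9.306689736733215 11.75561941126048
-37 163 x -58.94727054483341 57.97755090814591 y -9.465565817014403 11.011249784314524
-34 151 x -58.94530787584754 57.70338322665678 y -9.406684598884413 11.40758178899103
-31 147 x -58.23877588428054 57.665751858103235 y -9.349870347398088 10.931080575089641
-28 126 x -57.6765769338712 57.50712517837953 y -9.266008850565013 11.197069255806138
-25 88 x -55.65742934455951 55.20595941434487 y -9.389724287611783 11.275804363811295
-22 4 x -53.667264538061524 45.73033203507739 y -7.393235845886232 5.187213142007263
-13 18 x -74.24373419512106 71.27886482298462 y -24.406978234000373 18.960377865985667
-10 5123 x -74.98633702712941 74.95662697029546 y -24.99753932934261 24.98424913183467
-7 63 x -74.07744280734525 73.69796666048103 y -24.88678284321343 24.137474727024422
```

View pics/w5.png

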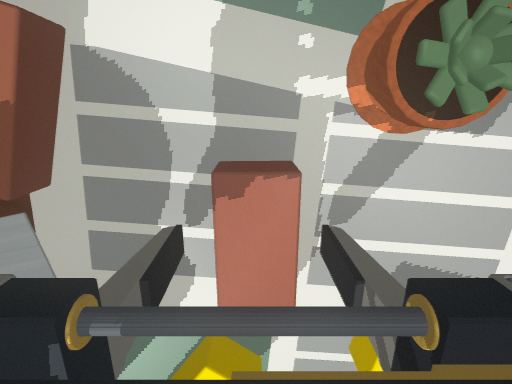

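Emit:
send_rows --rows '[{"xyz": [0, 0, -0.004], "turn": 0}, {"xyz": [0, 0, -0.004], "turn": 0}, {"xyz": [0, 0, 0], "turn": 0}, {"xyz": [0, 0, 0], "turn": 0}, {"xyz": [0, 0, 0], "turn": 0}, {"xyz": [0, 0, 0], "turn": 0}, {"xyz": [0, 0, 0], "turn": 0}, {"xyz": [0, 0, 0], "turn": 0}, {"xyz": [0, 0, 0], "turn": 0}, {"xyz": [0, 0, 0], "turn": 0}]' --fingers 0

```text
time: 5.95
tcp_pos: [348.0, -300.8, -15.5]
eef_rot: [[0.158, -0.987, 0.0], [-0.987, -0.158, -0.0], [0.0, -0.0, -1.0]]
wrist_force: [0.3, -1.3, -0.6]
opening: 50.2
```

Emit:
send_rows --rows '[{"xyz": [0, 0, 0.01], "turn": 0}, {"xyz": [0, 0, 0.02], "turn": 0}, {"xyz": [0, 0, 0.03], "turn": 0}, {"xyz": [0, 0, 0.03], "turn": 0}, {"xyz": [0, 0, 0.03], "turn": 0}, {"xyz": [0, 0, 0.03], "turn": 0}, {"xyz": [0, 0, 0.01], "turn": 0}, {"xyz": [0, 0, 0], "turn": 0}, {"xyz": [0, 0, 0], "turn": 0}, {"xyz": [0, 0, 0], "turn": 0}]' --fingers 0

```text
time: 6.78
tcp_pos: [346.7, -299.6, 142.8]
eef_rot: [[0.158, -0.987, -0.002], [-0.987, -0.158, 0.002], [-0.002, 0.002, -1.0]]
wrist_force: [-0.1, -0.5, -2.3]
opening: 49.7
```

Run:
```python
from h import *
np.set_printoptions(precision=1,suppress=True)
st([649.5,-141.7,110],-6.6)
snap('wrist','w6')
```

```text
t 6.78 tcp [ 346.7 -299.6  142.8] jaw -80.9 q [-41.    8.9 116.1   0.   55.2  39.9] F [-0.1 -0.5 -2.3] open 49.7
  need [302.8 157.9 -32.8] turn 74.3
```

View pics/w6.png

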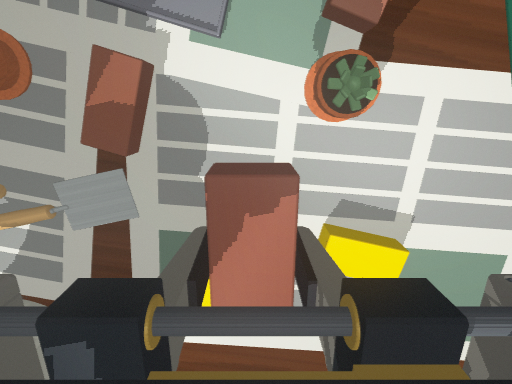

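```bash
cat >> h.py <<'E'
def held(f=None):
    s=sense();t=np.array(s['tcp_pos']);R=np.array(s['eef_rot'])
    p,d=snap('wrist',f); P=cloud('wrist',d); Q=(P-t)@R
    m=(d>0)&(abs(Q[...,0])<60)&(abs(Q[...,1])<90)&(Q[...,2]>-62)&(Q[...,2]<-47)
    m&=(p[...,2].astype(int)>p[...,0].astype(int)+25)
    n,L,stt,ce=cv2.connectedComponentsWithStats(m.astype(np.uint8))
    if n<2: print('none');return
    i=1+np.argmax(stt[1:,4]); q=Q[L==i]
    r=cv2.minAreaRect(q[:,:2].astype(np.float32))
    print('held top z',np.median(q[:,2]).round(1),'x',np.percentile(q[:,0],[1,99]).round(1),'y',np.percentile(q[:,1],[.5,99.5]).round(1),'rect',np.round(r[0],1),np.round(r[1],1),round(r[2],1))
E
python3 - <<'E'
from h import *
s=sense();t=np.array(s['tcp_pos']);R=np.array(s['eef_rot'])
p,d=snap('wrist'); P=cloud('wrist',d); Q=(P-t)@R
for v in range(150,300,10): print(v,Q[v,250].round(1), p[v,250])
held(); st()
E
```

```text
150 [ -2.2 -35.1 141.6] [228 236 235]
160 [ -2.3 -23.1 141.7] [168 172 171]
170 [ -1.2 -49.  -40.7] [57 67 95]
180 [ -1.1 -46.2 -52.2] [ 70  85 127]
190 [ -1.1 -40.5 -51.3] [ 70  83 127]
200 [ -1.1 -35.1 -51.5] [ 64  77 125]
210 [ -1.1 -29.6 -52. ] [ 65  78 124]
220 [ -1.2 -24.1 -52.5] [ 89 106 171]
230 [ -1.2 -18.1 -52.1] [ 89 107 172]
240 [ -1.2 -11.9 -51.9] [ 87 106 172]
250 [ -1.2  -5.8 -51.9] [ 90 107 174]
260 [ -1.2   1.1 -50.9] [ 89 108 174]
270 [ -1.3   7.  -51.9] [ 88 108 173]
280 [ -1.3  13.6 -51.8] [ 89 107 173]
290 [ -1.3  20.  -52.2] [ 89 108 175]
held top z -52.0 x [-24.5  24. ] y [-49.3  30.5] rect [-0.1 -8.9] [50.4 81.4] 0.2
t 6.93 tcp [ 346.9 -299.8  142.8] jaw -80.9 q [-41.    8.9 116.    0.   55.3  39.9] F [-0.3 -0.4 -2.8] open 49.8
```

Emit:
send_rows --rows '[{"xyz": [0.0253, 0.0132, 0], "turn": 6.2}, {"xyz": [0.0253, 0.0132, 0], "turn": 6.2}, {"xyz": [0.0253, 0.0132, 0], "turn": 6.2}, {"xyz": [0.0253, 0.0132, 0], "turn": 6.2}, {"xyz": [0.0253, 0.0132, 0], "turn": 6.2}, {"xyz": [0.0253, 0.0132, 0], "turn": 6.2}, {"xyz": [0.0253, 0.0132, 0], "turn": 6.2}, {"xyz": [0.0253, 0.0132, 0], "turn": 6.2}, {"xyz": [0.0253, 0.0132, 0], "turn": 6.2}, {"xyz": [0.0253, 0.0132, 0], "turn": 6.2}]'

```text
time: 7.77
tcp_pos: [601.3, -167.5, 142.7]
eef_rot: [[0.948, -0.318, -0.002], [-0.318, -0.948, 0.001], [-0.002, 0.0, -1.0]]
wrist_force: [0.4, 0.0, -3.3]
opening: 49.7
```

Emit:
send_rows --rows '[{"xyz": [0.0253, 0.0132, 0], "turn": 6.2}, {"xyz": [0.0253, 0.0132, 0], "turn": 6.2}, {"xyz": [0, 0, -0.02], "turn": 0}, {"xyz": [0, 0, -0.03], "turn": 0}, {"xyz": [0, 0, -0.02], "turn": 0}, {"xyz": [0, 0, -0.01], "turn": 0}, {"xyz": [0, 0, 0], "turn": 0}, {"xyz": [0, 0, 0], "turn": 0}, {"xyz": [0, 0, 0], "turn": 0}, {"xyz": [0, 0, 0], "turn": 0}]'

```text
time: 8.6
tcp_pos: [652.5, -142.6, 65.9]
eef_rot: [[0.994, -0.113, 0.002], [-0.113, -0.994, -0.0], [0.002, 0.0, -1.0]]
wrist_force: [0.2, -0.5, -2.4]
opening: 49.6
```

Run:
```python
from h import *
st([649.5,-141.7,26],-6.6)
held('w7'); st()
```

```text
t 8.6 tcp [ 652.5 -142.6   65.9] jaw -6.5 q [-12.5  31.4  93.6   0.   54.8  -6. ] F [ 0.2 -0.5 -2.4] open 49.6
  need [ -3.    0.9 -39.9] turn -0.1
held top z -51.8 x [-25.7  22.6] y [-50.4  29.5] rect [ -1.6 -10. ] [81.5 50.2] 90.0
t 8.65 tcp [ 652.4 -142.5   65.9] jaw -6.5 q [-12.5  31.4  93.7   0.   54.8  -6. ] F [-0.8  0.  -2.5] open 50.3
```

View pics/w7.png

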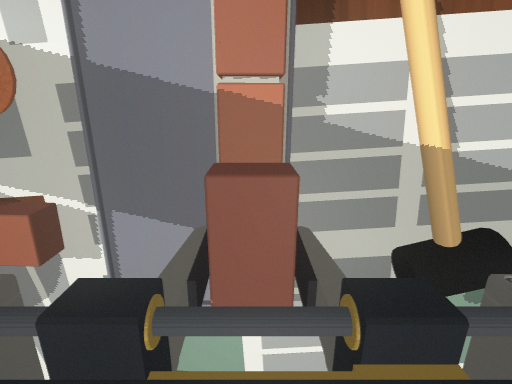

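```bash
cat >> h.py <<'E'
def wallw(z0,f=None,tol=6):
    # red faces near height z0 seen by wrist camera: rects in world
    p,d=snap('wrist',f); P=cloud('wrist',d); pi=p.astype(int)
    m=(d>0)&(abs(P[...,2]-z0)<tol)&(pi[...,2]>pi[...,0]+25)
    m=cv2.erode(m.astype(np.uint8),np.ones((3,3)))
    n,L,stt,ce=cv2.connectedComponentsWithStats(m)
    for i in range(1,n):
        if stt[i,4]<300: continue
        q=P[L==i]; r=cv2.minAreaRect(q[:,:2].astype(np.float32))
        print('  rect',ce[i].round(),np.round(r[0],1),np.round(r[1],1),round(r[2],1),'z',np.median(q[:,2]).round(1))
E
python3 - <<'E'
from h import *
st(); wallw(41)
a=-6.6*np.pi/180; print('expected line: y axis', -np.sin(a),np.cos(a))
E
```

```text
t 8.65 tcp [ 652.4 -142.5   65.9] jaw -6.5 q [-12.5  31.4  93.7   0.   54.8  -6. ] F [-0.8  0.  -2.5] open 50.3
  rect [250.  37.] [664.8 -13.3] [46.4 48.4] 83.3 z 41.2
  rect [250. 122.] [658.1 -70.9] [56.6 48.2] 83.4 z 41.2
  rect [ 16. 241.] [ 441.6 -145.8] [47.3 35.2] 81.5 z 36.3
expected line: y axis 0.1149371504928666 0.9933727656003964
```

Emit:
send_rows --rows '[{"xyz": [-0.0027, 0, -0.015], "turn": 0}, {"xyz": [0, 0, -0.012], "turn": 0}, {"xyz": [0, 0, -0.006], "turn": 0}, {"xyz": [0, 0, -0.003], "turn": 0}, {"xyz": [0, 0, -0.002], "turn": 0}, {"xyz": [0, 0, -0.001], "turn": 0}, {"xyz": [0, 0, -0.001], "turn": 0}, {"xyz": [0, 0, 0], "turn": 0}, {"xyz": [0, 0, 0], "turn": 0}, {"xyz": [0, 0, 0], "turn": 0}]'

```text
time: 9.53
tcp_pos: [648.7, -142.2, 25.5]
eef_rot: [[0.994, -0.113, -0.0], [-0.113, -0.994, 0.0], [-0.0, -0.0, -1.0]]
wrist_force: [-3.6, 1.1, 5.2]
opening: 49.9
```

Run:
```python
from h import *
st([649.5,-142,25],-6.6)
```

```text
t 9.53 tcp [ 648.7 -142.2   25.5] jaw -6.5 q [-12.5  34.   95.2  -0.   50.8  -6. ] F [-3.6  1.1  5.2] open 49.9
  need [ 0.8  0.2 -0.5] turn -0.1
```

Emit:
send_rows --rows '[{"xyz": [0, 0, 0], "turn": 0}, {"xyz": [0, 0, 0], "turn": 0}, {"xyz": [0, 0, 0], "turn": 0}, {"xyz": [0, 0, 0], "turn": 0}, {"xyz": [0, 0, 0.02], "turn": 0}, {"xyz": [0, 0, 0.03], "turn": 0}, {"xyz": [0, 0, 0.03], "turn": 0}, {"xyz": [-0.01, 0, 0.02], "turn": -3}, {"xyz": [-0.02, 0, 0], "turn": -6}, {"xyz": [-0.02, 0, 0], "turn": -7}]' --fingers 1

```text
time: 10.37
tcp_pos: [599.8, -142.4, 126.2]
eef_rot: [[0.922, -0.386, 0.004], [-0.386, -0.922, -0.001], [0.004, -0.001, -1.0]]
wrist_force: [0.5, -0.4, 0.8]
opening: 91.9
```

Emit:
send_rows --rows '[{"xyz": [-0.02, 0, 0], "turn": -7}, {"xyz": [-0.02, 0, 0], "turn": -7}, {"xyz": [-0.02, 0, 0], "turn": -7}, {"xyz": [-0.02, 0, 0], "turn": -7}, {"xyz": [-0.02, 0, 0], "turn": -7}, {"xyz": [-0.02, 0, 0], "turn": -7}, {"xyz": [-0.02, 0, 0], "turn": -7}, {"xyz": [-0.02, 0, 0], "turn": -7}, {"xyz": [-0.02, 0.001, 0], "turn": -7}, {"xyz": [-0.0085, 0, 0], "turn": -7}]'

```text
time: 11.2
tcp_pos: [407.8, -140.8, 124.2]
eef_rot: [[-0.05, -0.999, -0.001], [-0.999, 0.05, 0.0], [-0.0, 0.001, -1.0]]
wrist_force: [0.3, -0.1, -0.1]
opening: 92.0
```

Run:
```python
from h import *
st([410.1,-141.1,-16],-97.8)
snap('top','top3'); wallw(36,'w8'); st([410.1,-141.1,-16],-97.8)
```

```text
t 11.2 tcp [ 407.8 -140.8  124.2] jaw -92.8 q [-19.2   8.  120.1  -0.   52.   73.6] F [ 0.3 -0.1 -0.1] open 92.0
  need [   2.3   -0.3 -140.2] turn -5.0
  rect [491.  27.] [ 550.6 -365.5] [45.7 40.7] 79.8 z 36.8
  rect [253. 184.] [ 412.4 -142.3] [47.5 98. ] 82.9 z 36.7
  rect [494. 269.] [ 303.2 -415.4] [16.6 37.2] 10.7 z 36.3
  rect [359. 355.] [ 186.  -272.9] [48.3 50.9] 61.1 z 36.3
t 11.3 tcp [ 409.  -141.1  124.5] jaw -92.6 q [-19.2   8.  120.   -0.   52.   73.4] F [-0.2  0.1  0. ] open 92.0
  need [   1.1    0.  -140.5] turn -5.2
```

View pics/top3.png

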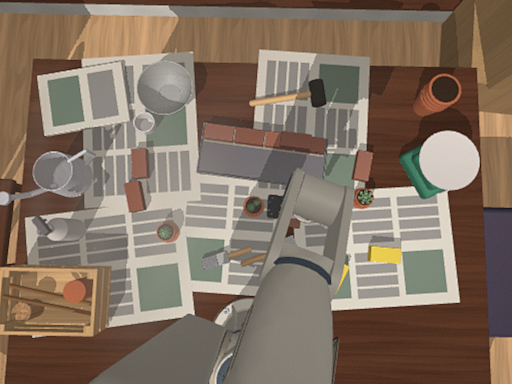

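Emit:
send_rows --rows '[{"xyz": [0.001, 0, -0.02], "turn": -2.6}, {"xyz": [0, 0, -0.03], "turn": -2.6}, {"xyz": [0, 0, -0.03], "turn": 0}, {"xyz": [0, 0, -0.03], "turn": 0}, {"xyz": [0, 0, -0.02], "turn": 0}, {"xyz": [0, 0, -0.01], "turn": 0}, {"xyz": [0, 0, 0], "turn": 0}, {"xyz": [0, 0, 0], "turn": 0}, {"xyz": [0, 0, 0], "turn": 0}, {"xyz": [0, 0, 0], "turn": 0}]'

```text
time: 12.13
tcp_pos: [412.5, -141.6, -14.4]
eef_rot: [[-0.133, -0.991, 0.002], [-0.991, 0.133, -0.001], [0.0, -0.002, -1.0]]
wrist_force: [0.4, 0.6, 0.6]
opening: 91.9
```

Emit:
send_rows --rows '[{"xyz": [0, 0, 0], "turn": 0}, {"xyz": [0, 0, 0], "turn": 0}, {"xyz": [0, 0, 0], "turn": 0}, {"xyz": [0, 0, 0], "turn": 0}, {"xyz": [0, 0, 0], "turn": 0}, {"xyz": [0, 0, 0], "turn": 0}, {"xyz": [0, 0, 0], "turn": 0}, {"xyz": [0, 0, 0], "turn": 0}, {"xyz": [0, 0, 0.005], "turn": 0}, {"xyz": [0, 0, 0.015], "turn": 0}]' --fingers 0

```text
time: 12.97
tcp_pos: [409.5, -140.5, 3.3]
eef_rot: [[-0.134, -0.991, -0.004], [-0.991, 0.134, 0.001], [-0.001, 0.004, -1.0]]
wrist_force: [-0.6, 1.0, -2.9]
opening: 49.7
```

Run:
```python
from h import *
held();st([661.6,-38.2,120],-6.6)
```

```text
held top z -54.8 x [-23.9  24.6] y [-50.6  28.9] rect [  0.4 -10.2] [50.3 81.3] 0.2
t 13.02 tcp [ 411.3 -141.1    6.1] jaw -97.7 q [-19.1  20.5 124.5   0.   35.   78.5] F [ 0.7 -0.7 -1.2] open 49.6
  need [250.3 102.9 113.9] turn 91.1
```

Emit:
send_rows --rows '[{"xyz": [0, 0, 0.03], "turn": 0}, {"xyz": [0, 0, 0.04], "turn": 0}, {"xyz": [0, 0, 0.03], "turn": 0}, {"xyz": [0.0193, 0.0079, 0.014], "turn": 7}, {"xyz": [0.0193, 0.0079, 0], "turn": 7}, {"xyz": [0.0193, 0.0079, 0], "turn": 7}, {"xyz": [0.0193, 0.0079, 0], "turn": 7}, {"xyz": [0.0193, 0.0079, 0], "turn": 7}, {"xyz": [0.0193, 0.0079, 0], "turn": 7}, {"xyz": [0.0193, 0.0079, 0], "turn": 7}]'

```text
time: 13.85
tcp_pos: [546.7, -85.2, 117.9]
eef_rot: [[0.665, -0.747, -0.001], [-0.747, -0.665, 0.0], [-0.001, 0.0, -1.0]]
wrist_force: [-0.7, -1.0, -4.0]
opening: 49.6
```

Emit:
send_rows --rows '[{"xyz": [0.0193, 0.0079, 0], "turn": 7}, {"xyz": [0.0193, 0.0079, 0], "turn": 7}, {"xyz": [0.0193, 0.0079, 0], "turn": 7}, {"xyz": [0.0193, 0.0079, 0], "turn": 7}, {"xyz": [0.0193, 0.0079, 0], "turn": 7}, {"xyz": [0.0193, 0.0079, 0], "turn": 7}, {"xyz": [0, 0, -0.02], "turn": 0}, {"xyz": [0, 0, -0.02], "turn": 0}, {"xyz": [0, 0, 0], "turn": 0}, {"xyz": [0, 0, 0], "turn": 0}]'

```text
time: 14.68
tcp_pos: [660.5, -38.3, 76.9]
eef_rot: [[0.993, -0.116, -0.004], [-0.116, -0.993, 0.0], [-0.004, 0.0, -1.0]]
wrist_force: [0.8, -0.2, -3.3]
opening: 49.9
```

Run:
```python
from h import *
st([661.6,-38.2,26],-6.6);wallw(41,'w9');held()
```

```text
t 14.68 tcp [660.5 -38.3  76.9] jaw -6.7 q [-3.5 30.3 93.8  0.  56.1  3.2] F [ 0.8 -0.2 -3.3] open 49.9
  need [  1.1   0.1 -50.9] turn 0.1
  rect [256.  38.] [678.3  92.3] [49.9 48.5] 83.6 z 42.7
  rect [255. 122.] [671.2  32.1] [59.5 48.2] 83.4 z 42.7
  rect [ 15. 197.] [455.9  -6.5] [49.9 13.9] 87.5 z 41.3
held top z -52.7 x [-25.   23.3] y [-50.1  29.5] rect [ -0.6 -10. ] [80.8 50.5] 90.0
```

View pics/w9.png

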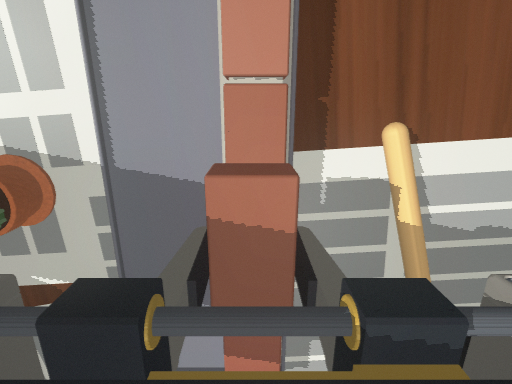

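Emit:
send_rows --rows '[{"xyz": [0.001, 0, -0.02], "turn": 0}, {"xyz": [0, 0, -0.015], "turn": 0}, {"xyz": [0, 0, -0.008], "turn": 0}, {"xyz": [0, 0, -0.004], "turn": 0}, {"xyz": [0, 0, -0.002], "turn": 0}, {"xyz": [0, 0, -0.001], "turn": 0}, {"xyz": [0, 0, -0.001], "turn": 0}, {"xyz": [0, 0, 0], "turn": 0}, {"xyz": [0, 0, 0], "turn": 0}, {"xyz": [0, 0, 0], "turn": 0}]'

```text
time: 15.62
tcp_pos: [663.4, -38.5, 27.9]
eef_rot: [[0.993, -0.116, 0.001], [-0.116, -0.993, -0.0], [0.001, -0.0, -1.0]]
wrist_force: [-0.6, -0.3, -4.1]
opening: 49.8
```

Run:
```python
from h import *
st([661.6,-38.2,25],-6.6)
```

```text
t 15.62 tcp [663.4 -38.5  27.9] jaw -6.7 q [-3.5 33.9 95.1 -0.  51.   3.2] F [-0.6 -0.3 -4.1] open 49.8
  need [-1.8  0.3 -2.9] turn 0.1
```

Emit:
send_rows --rows '[{"xyz": [-0.0015, 0, -0.001], "turn": 0}, {"xyz": [0, 0, -0.001], "turn": 0}, {"xyz": [0, 0, -0.0005], "turn": 0}, {"xyz": [0, 0, 0], "turn": 0}, {"xyz": [0, 0, 0], "turn": 0}, {"xyz": [0, 0, 0], "turn": 0}, {"xyz": [0, 0, 0], "turn": 0}, {"xyz": [0, 0, 0], "turn": 0}, {"xyz": [0, 0, 0], "turn": 0}, {"xyz": [0, 0, 0], "turn": 0}]'

```text
time: 16.45
tcp_pos: [661.5, -38.5, 25.5]
eef_rot: [[0.993, -0.116, -0.0], [-0.116, -0.993, -0.0], [-0.0, 0.0, -1.0]]
wrist_force: [-4.9, 0.9, 6.6]
opening: 49.8
```

Run:
```python
from h import *
st([568.5,386.6,120],95.9)
```

```text
t 16.45 tcp [661.5 -38.5  25.5] jaw -6.7 q [-3.5 33.9 95.4 -0.  50.7  3.2] F [-4.9  0.9  6.6] open 49.8
  need [-93.  425.1  94.5] turn 102.6
```

Emit:
send_rows --rows '[{"xyz": [0, 0, 0], "turn": 0}, {"xyz": [0, 0, 0], "turn": 0}, {"xyz": [0, 0, 0], "turn": 0}, {"xyz": [0, 0, 0], "turn": 0}, {"xyz": [0, 0, 0.02], "turn": 0}, {"xyz": [0, 0, 0.03], "turn": 0}, {"xyz": [0, 0, 0.03], "turn": 0}, {"xyz": [-0.0062, 0.0283, 0.015], "turn": 6.84}, {"xyz": [-0.0062, 0.0283, 0], "turn": 6.84}, {"xyz": [-0.0062, 0.0283, 0], "turn": 6.84}]' --fingers 1

```text
time: 17.28
tcp_pos: [644.0, 47.0, 121.6]
eef_rot: [[0.97, 0.244, 0.003], [0.244, -0.97, 0.0], [0.003, 0.001, -1.0]]
wrist_force: [-0.1, 0.3, -0.7]
opening: 91.6
```

Emit:
send_rows --rows '[{"xyz": [-0.0062, 0.0283, 0], "turn": 6.84}, {"xyz": [-0.0062, 0.0283, 0], "turn": 6.84}, {"xyz": [-0.0062, 0.0283, 0], "turn": 6.84}, {"xyz": [-0.0062, 0.0283, 0], "turn": 6.84}, {"xyz": [-0.0062, 0.0283, 0], "turn": 6.84}, {"xyz": [-0.0062, 0.0283, 0], "turn": 6.84}, {"xyz": [-0.0062, 0.0283, 0], "turn": 6.84}, {"xyz": [-0.0062, 0.0283, 0], "turn": 6.84}, {"xyz": [-0.0062, 0.0283, 0], "turn": 6.84}, {"xyz": [-0.0062, 0.0283, 0], "turn": 6.84}]'

```text
time: 18.12
tcp_pos: [580.6, 330.9, 119.8]
eef_rot: [[0.129, 0.992, 0.0], [0.992, -0.129, 0.0], [0.0, 0.0, -1.0]]
wrist_force: [0.5, 0.7, -0.6]
opening: 91.8
```

Emit:
send_rows --rows '[{"xyz": [-0.0062, 0.0283, 0], "turn": 6.84}, {"xyz": [-0.0062, 0.0283, 0], "turn": 6.84}, {"xyz": [0, 0, 0], "turn": 0}, {"xyz": [0, 0, 0], "turn": 0}, {"xyz": [0, 0, 0], "turn": 0}, {"xyz": [0, 0, 0], "turn": 0}, {"xyz": [0, 0, 0], "turn": 0}, {"xyz": [0, 0, 0], "turn": 0}, {"xyz": [0, 0, 0], "turn": 0}, {"xyz": [0, 0, 0], "turn": 0}]'

```text
time: 18.95
tcp_pos: [568.9, 385.5, 120.0]
eef_rot: [[-0.102, 0.995, 0.0], [0.995, 0.102, 0.0], [0.0, 0.0, -1.0]]
wrist_force: [-0.5, 0.2, -0.8]
opening: 91.8
```

```bash
cat >> h.py <<'E'
def topscan(f=None,zlo=15):
    p,d=snap('top',f); P=cloud('top',d); Z=P[...,2]
    m=((Z>zlo)&(Z<125)&(d>0)).astype(np.uint8)
    n,L,s,ce=cv2.connectedComponentsWithStats(m)
    for i in range(1,n):
        if not 200<s[i,4]<2500: continue
        q=P[L==i]; t=q[abs(q[:,2]-np.median(q[:,2]))<8]; r=cv2.minAreaRect(t[:,:2].astype(np.float32))
        print(' top',ce[i].round(),s[i,4],'z',np.median(q[:,2]).round(),'rect',np.round(r[0],1),np.round(r[1],1),round(r[2],1))
E
python3 - <<'E'
from h import *
st([568.5,386.6,-16],95.9);wallw(36,'w10');topscan('top4');st()
E
```

```text
t 18.95 tcp [568.9 385.5 120. ] jaw 95.9 q [ 34.   29.6  88.9  -0.   61.6 -61.9] F [-0.5  0.2 -0.8] open 91.8
  need [  -0.4    1.1 -136. ] turn 0.0
  rect [277.  72.] [453.9 397.1] [97.7 47.9] 13.5 z 36.3
  rect [252. 190.] [567.7 386. ] [97.3 47.5] 5.4 z 36.4
  rect [ 32. 256.] [661.5 147.6] [63.  26.2] 55.4 z 37.6
 top [162.  85.] 1735 z 41.0 rect [820.5 303.1] [159.1 162.2] 71.1
 top [298.  96.] 784 z 35.0 rect [ 817.5 -129.8] [ 81.9 232.1] 4.7
 top [424. 105.] 375 z 90.0 rect [ 776.9 -573.8] [97.4 39. ] 41.2
 top [143. 122.] 237 z 41.0 rect [705.8 373. ] [69.  67.7] 19.3
 top [265. 138.] 2096 z 46.0 rect [660.3 -37.9] [415.1  53.8] 83.5
 top [362. 166.] 478 z 36.0 rect [ 574.5 -373.7] [ 51.8 101.2] 79.7
 top [139. 168.] 338 z 36.0 rect [552.8 384.9] [68.2 50.9] 4.7
 top [135. 195.] 418 z 36.0 rect [453.8 397.5] [99.2 50.6] 14.1
 top [363. 198.] 294 z 49.0 rect [ 464.3 -373.6] [57.5 63.1] 1.0
 top [253. 206.] 280 z 49.0 rect [428.7  -5.7] [60.  59.8] 1.4
 top [165. 232.] 305 z 49.0 rect [337.1 282. ] [59.1 60.2] 1.1
 top [222. 258.] 421 z 19.0 rect [259.3  81.6] [ 41.1 168.5] 18.9
 top [384. 255.] 485 z 36.0 rect [ 275.9 -445.1] [101.8  49.6] 85.9
 top [335. 276.] 505 z 36.0 rect [ 202.2 -280.2] [50.7 99.9] 62.5
 top [ 14. 290.] 1207 z 84.0 rect [138.1 725.2] [ 96.8 185.8] 78.2
 top [243. 320.] 854 z 45.0 rect [61.5 32.7] [ 79.3 187.1] 18.1
t 19.05 tcp [568.7 385.8 119.9] jaw 95.9 q [ 34.   29.6  88.9  -0.   61.6 -61.9] F [-0.4  0.6 -0.2] open 92.0
```

View pics/top4.png

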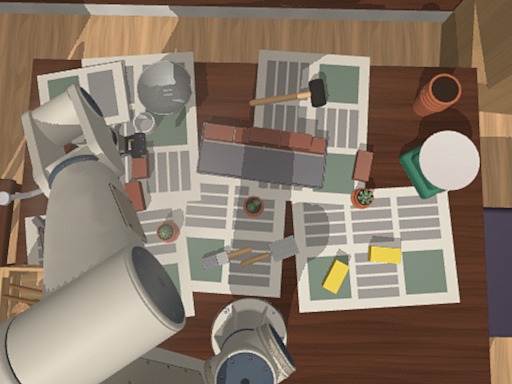

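View pics/w10.png

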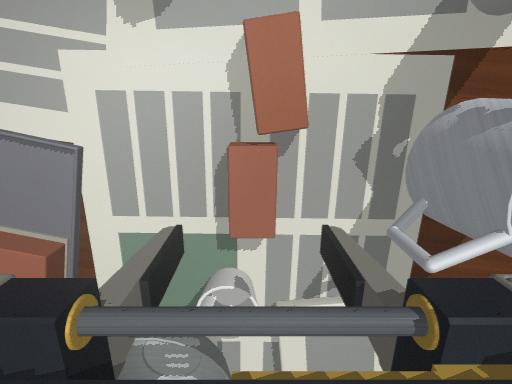

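```bash
cat >> h.py <<'E'
def clear(c,jawdeg,d,zmin=80,cam='top',mg=12):
    P=cloud(cam,d); a=np.radians(jawdeg); u=np.array([np.cos(a),np.sin(a)]); v=np.array([-u[1],u[0]])
    r=P[...,:2]-np.array(c); m=(d>0)&(abs(r@u)<95+mg)&(abs(r@v)<38+mg)&(P[...,2]>zmin)
    print('clear',c,m.sum(), P[m].mean(0).round() if m.sum() else '')
E
python3 - <<'E'
from h import *
d=np.load('top0d.npy')
for c,a in [((568.5,386.6),95.9),((454,397.7),104.1),((574.5,-374),-99.9),((464,-374),-90),((337,282),90),((337,282),0),((429,-5),0)]: clear(c,a,d)
E
```

```text
clear (568.5, 386.6) 0 
clear (454, 397.7) 0 
clear (574.5, -374) 0 
clear (464, -374) 0 
clear (337, 282) 0 
clear (337, 282) 0 
clear (429, -5) 0
```

Emit:
send_rows --rows '[{"xyz": [0, 0, -0.02], "turn": 0}, {"xyz": [0, 0, -0.03], "turn": 0}, {"xyz": [0, 0, -0.03], "turn": 0}, {"xyz": [0, 0, -0.03], "turn": 0}, {"xyz": [0, 0, -0.017], "turn": 0}, {"xyz": [0, 0, -0.008], "turn": 0}, {"xyz": [0, 0, 0], "turn": 0}, {"xyz": [0, 0, 0], "turn": 0}, {"xyz": [0, 0, 0], "turn": 0}, {"xyz": [0, 0, 0], "turn": 0}]'

```text
time: 19.88
tcp_pos: [569.7, 386.8, -13.3]
eef_rot: [[-0.103, 0.995, 0.002], [0.995, 0.103, 0.002], [0.001, 0.002, -1.0]]
wrist_force: [-0.4, 0.2, 0.1]
opening: 91.7
```

Emit:
send_rows --rows '[{"xyz": [0, 0, 0], "turn": 0}, {"xyz": [0, 0, 0], "turn": 0}, {"xyz": [0, 0, 0], "turn": 0}, {"xyz": [0, 0, 0], "turn": 0}, {"xyz": [0, 0, 0], "turn": 0}, {"xyz": [0, 0, 0], "turn": 0}, {"xyz": [0, 0, 0], "turn": 0}, {"xyz": [0, 0, 0], "turn": 0}, {"xyz": [0, 0, 0], "turn": 0}, {"xyz": [0, 0, 0], "turn": 0}]' --fingers 0

```text
time: 20.72
tcp_pos: [568.6, 386.0, -15.1]
eef_rot: [[-0.103, 0.995, -0.0], [0.995, 0.103, -0.0], [-0.0, -0.0, -1.0]]
wrist_force: [-0.1, -0.8, 1.1]
opening: 50.0
```

Run:
```python
from h import *
held();st([673.5,66,120],-6.6)
```

```text
held top z -51.4 x [-24.1  24.3] y [-49.9  28.4] rect [  0.2 -10.2] [50.2 80.1] 0.2
t 20.77 tcp [568.6 386.  -15.1] jaw 95.9 q [ 34.   38.7  92.7  -0.   48.6 -61.9] F [-0.2 -0.3  0.4] open 49.9
  need [ 104.9 -320.   135.1] turn -102.5
```

Emit:
send_rows --rows '[{"xyz": [0, 0, 0.015], "turn": 0}, {"xyz": [0, 0, 0.035], "turn": 0}, {"xyz": [0, 0, 0.035], "turn": 0}, {"xyz": [0, 0, 0.035], "turn": 0}, {"xyz": [0.007, -0.0213, 0.015], "turn": -6.83}, {"xyz": [0.007, -0.0213, 0], "turn": -6.83}, {"xyz": [0.007, -0.0213, 0], "turn": -6.83}, {"xyz": [0.007, -0.0213, 0], "turn": -6.83}, {"xyz": [0.007, -0.0213, 0], "turn": -6.83}, {"xyz": [0.007, -0.0213, 0], "turn": -6.83}]'

```text
time: 21.6
tcp_pos: [610.5, 257.1, 120.7]
eef_rot: [[0.579, 0.815, -0.0], [0.815, -0.579, -0.0], [-0.0, -0.0, -1.0]]
wrist_force: [0.7, 1.0, -3.8]
opening: 50.1
```

Emit:
send_rows --rows '[{"xyz": [0.007, -0.0213, 0], "turn": -6.83}, {"xyz": [0.007, -0.0213, 0], "turn": -6.83}, {"xyz": [0.007, -0.0213, 0], "turn": -6.83}, {"xyz": [0.007, -0.0213, 0], "turn": -6.83}, {"xyz": [0.007, -0.0213, 0], "turn": -6.83}, {"xyz": [0.007, -0.0213, 0], "turn": -6.83}, {"xyz": [0.007, -0.0213, 0], "turn": -6.83}, {"xyz": [0.007, -0.0213, 0], "turn": -6.83}, {"xyz": [0.007, -0.0218, 0], "turn": -6.83}, {"xyz": [0, 0, -0.02], "turn": 0}]'

```text
time: 22.43
tcp_pos: [677.5, 62.4, 104.3]
eef_rot: [[0.992, -0.123, 0.007], [-0.123, -0.992, -0.001], [0.007, -0.0, -1.0]]
wrist_force: [0.5, 1.1, -2.8]
opening: 49.6
```

Emit:
send_rows --rows '[{"xyz": [0, 0, -0.03], "turn": 0}, {"xyz": [0, 0, -0.02], "turn": 0}, {"xyz": [0, 0, -0.01], "turn": 0}, {"xyz": [0, 0, 0], "turn": 0}, {"xyz": [0, 0, 0], "turn": 0}, {"xyz": [0, 0, 0], "turn": 0}, {"xyz": [0, 0, 0], "turn": 0}, {"xyz": [0, 0, 0], "turn": 0}, {"xyz": [0, 0, 0], "turn": 0}, {"xyz": [0, 0, 0], "turn": 0}]'

```text
time: 23.27
tcp_pos: [673.9, 66.1, 40.5]
eef_rot: [[0.994, -0.114, 0.001], [-0.114, -0.994, 0.0], [0.001, -0.0, -1.0]]
wrist_force: [0.0, -0.7, -3.7]
opening: 49.7
```

Run:
```python
from h import *
held('w11');st([673.5,66,26],-6.6); wallw(41)
```

```text
held top z -51.3 x [-25.8  22.7] y [-48.4  29.7] rect [-1.6 -8.8] [50.8 79.7] 0.3
t 23.32 tcp [673.8  66.1  40.3] jaw -6.5 q [ 5.5 33.9 93.  -0.  53.1 12. ] F [-0.3  0.6 -3.2] open 49.6
  need [ -0.3  -0.1 -14.3] turn -0.1
  rect [254. 121.] [682.2 138.7] [54.5 48.5] 83.4 z 41.2
```

View pics/w11.png

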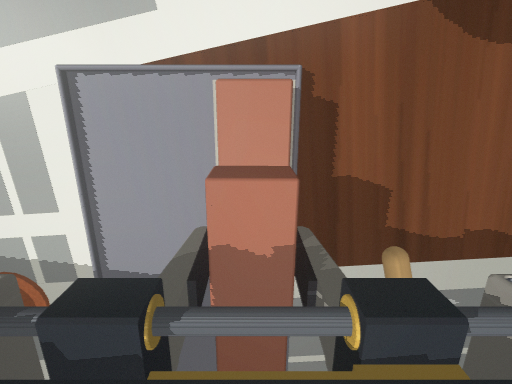

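Emit:
send_rows --rows '[{"xyz": [0, 0.0015, -0.006], "turn": 0}, {"xyz": [0, 0, -0.004], "turn": 0}, {"xyz": [0, 0, -0.002], "turn": 0}, {"xyz": [0, 0, -0.001], "turn": 0}, {"xyz": [0, 0, -0.001], "turn": 0}, {"xyz": [0, 0, -0.001], "turn": 0}, {"xyz": [0, 0, 0], "turn": 0}, {"xyz": [0, 0, 0], "turn": 0}, {"xyz": [0, 0, 0], "turn": 0}, {"xyz": [0, 0, 0], "turn": 0}]'

```text
time: 24.2
tcp_pos: [673.1, 67.5, 25.9]
eef_rot: [[0.994, -0.114, -0.001], [-0.114, -0.994, -0.0], [-0.001, 0.0, -1.0]]
wrist_force: [-4.8, 0.6, 7.0]
opening: 49.9
```

Run:
```python
from h import *
st([454.0,397.5,120],104.1)
```

```text
t 24.2 tcp [673.1  67.5  25.9] jaw -6.5 q [ 5.6 34.9 93.4  0.  51.7 12.1] F [-4.8  0.6  7. ] open 49.9
  need [-219.1  330.    94.1] turn 110.6
```

Emit:
send_rows --rows '[{"xyz": [0, 0, 0], "turn": 0}, {"xyz": [0, 0, 0], "turn": 0}, {"xyz": [0, 0, 0], "turn": 0}, {"xyz": [0, 0, 0], "turn": 0}, {"xyz": [0, 0, 0.02], "turn": 0}, {"xyz": [0, 0, 0.03], "turn": 0}, {"xyz": [0, 0, 0.03], "turn": 0}, {"xyz": [-0.0137, 0.0206, 0.015], "turn": 6.91}, {"xyz": [-0.0137, 0.0206, 0], "turn": 6.91}, {"xyz": [-0.0137, 0.0206, 0], "turn": 6.91}]' --fingers 1

```text
time: 25.03
tcp_pos: [633.3, 129.9, 121.6]
eef_rot: [[0.968, 0.25, 0.003], [0.25, -0.968, 0.001], [0.003, 0.0, -1.0]]
wrist_force: [-0.1, -0.2, -0.7]
opening: 91.7
```

Emit:
send_rows --rows '[{"xyz": [-0.0137, 0.0206, 0], "turn": 6.91}, {"xyz": [-0.0137, 0.0206, 0], "turn": 6.91}, {"xyz": [-0.0137, 0.0206, 0], "turn": 6.91}, {"xyz": [-0.0137, 0.0206, 0], "turn": 6.91}, {"xyz": [-0.0137, 0.0206, 0], "turn": 6.91}, {"xyz": [-0.0137, 0.0206, 0], "turn": 6.91}, {"xyz": [-0.0137, 0.0206, 0], "turn": 6.91}, {"xyz": [-0.0137, 0.0206, 0], "turn": 6.91}, {"xyz": [-0.0137, 0.0206, 0], "turn": 6.91}, {"xyz": [-0.0137, 0.0206, 0], "turn": 6.91}]'

```text
time: 25.87
tcp_pos: [494.9, 336.4, 119.9]
eef_rot: [[0.111, 0.994, 0.0], [0.994, -0.111, 0.0], [0.0, 0.0, -1.0]]
wrist_force: [0.7, -0.1, 0.0]
opening: 91.8
```

Emit:
send_rows --rows '[{"xyz": [-0.0137, 0.0206, 0], "turn": 6.91}, {"xyz": [-0.0137, 0.0206, 0], "turn": 6.91}, {"xyz": [-0.0137, 0.0206, 0], "turn": 6.91}, {"xyz": [0, 0, -0.02], "turn": 0}, {"xyz": [0, 0, -0.02], "turn": 0}, {"xyz": [0, 0, 0], "turn": 0}, {"xyz": [0, 0, 0], "turn": 0}, {"xyz": [0, 0, 0], "turn": 0}, {"xyz": [0, 0, 0], "turn": 0}, {"xyz": [0, 0, 0], "turn": 0}]'

```text
time: 26.7
tcp_pos: [455.2, 397.4, 81.0]
eef_rot: [[-0.242, 0.97, 0.001], [0.97, 0.242, 0.001], [0.001, 0.002, -1.0]]
wrist_force: [-0.1, 0.5, -0.3]
opening: 92.3
```

Run:
```python
from h import *
st([454.0,397.5,-16],104.1);wallw(36,'w12');topscan('top5');st()
```

```text
t 26.7 tcp [455.2 397.4  81. ] jaw 104.0 q [ 41.   25.5 101.6   0.   52.9 -63. ] F [-0.1  0.5 -0.3] open 92.3
  need [ -1.2   0.1 -97. ] turn 0.1
  rect [251. 201.] [453.2 396.9] [98.1 47.9] 13.8 z 36.2
 top [162.  85.] 1741 z 41.0 rect [821.8 304.4] [159.7 161.3] 50.0
 top [299.  96.] 782 z 35.0 rect [ 822.2 -125.9] [ 82.  243.4] 1.1
 top [425. 105.] 379 z 91.0 rect [ 775.5 -575.8] [99.2 41.3] 45.5
 top [143. 122.] 231 z 41.0 rect [705.2 373.7] [69.2 66. ] 60.8
 top [264. 138.] 2164 z 76.0 rect [659.4 -36.7] [309.5  52. ] 83.4
 top [362. 166.] 481 z 36.0 rect [ 574.3 -374. ] [ 50.7 101. ] 79.4
 top [363. 198.] 293 z 49.0 rect [ 464.1 -373.3] [62.5 57.6] 88.8
 top [135. 204.] 257 z 36.0 rect [431.3 391.5] [54.2 51.1] 11.6
 top [253. 206.] 277 z 48.0 rect [428.6  -3.9] [60.1 56.7] 1.1
 top [165. 232.] 305 z 49.0 rect [337.1 282.2] [59.1 61.4] 1.0
 top [222. 258.] 412 z 19.0 rect [259.3  81.7] [ 41.  168.6] 19.4
 top [384. 255.] 488 z 36.0 rect [ 276.  -445.1] [101.5  49.9] 85.5
 top [335. 276.] 508 z 36.0 rect [ 202.1 -280.6] [50.7 99.6] 62.9
 top [ 15. 302.] 1817 z 83.0 rect [124.1 716.1] [ 97.3 192.1] 89.0
 top [244. 320.] 805 z 46.0 rect [57.5 25.9] [ 83.  189.1] 11.6
t 26.8 tcp [454.9 397.3  80.7] jaw 104.0 q [ 41.   25.5 101.6   0.   52.9 -63. ] F [-0.1 -0.1  0.1] open 91.7
```

View pics/top5.png

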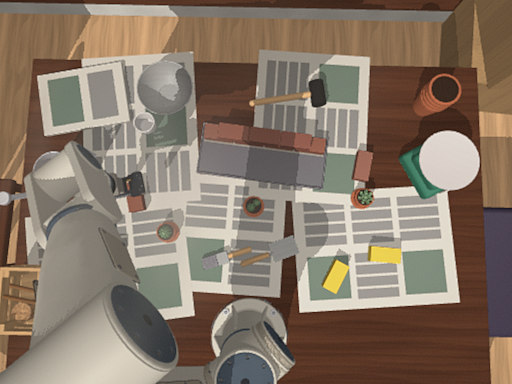

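Emit:
send_rows --rows '[{"xyz": [-0.001, 0, -0.02], "turn": 0}, {"xyz": [0, 0, -0.03], "turn": 0}, {"xyz": [0, 0, -0.025], "turn": 0}, {"xyz": [0, 0, -0.015], "turn": 0}, {"xyz": [0, 0, -0.006], "turn": 0}, {"xyz": [0, 0, 0], "turn": 0}, {"xyz": [0, 0, 0], "turn": 0}, {"xyz": [0, 0, 0], "turn": 0}, {"xyz": [0, 0, 0], "turn": 0}, {"xyz": [0, 0, 0], "turn": 0}]'

```text
time: 27.63
tcp_pos: [454.0, 397.6, -15.0]
eef_rot: [[-0.242, 0.97, 0.001], [0.97, 0.242, 0.001], [0.001, 0.002, -1.0]]
wrist_force: [0.6, 0.6, -0.3]
opening: 91.9
```

Emit:
send_rows --rows '[{"xyz": [0, 0, 0], "turn": 0}, {"xyz": [0, 0, 0], "turn": 0}, {"xyz": [0, 0, 0], "turn": 0}, {"xyz": [0, 0, 0], "turn": 0}, {"xyz": [0, 0, 0], "turn": 0}, {"xyz": [0, 0, 0], "turn": 0}, {"xyz": [0, 0, 0], "turn": 0}, {"xyz": [0, 0, 0], "turn": 0}, {"xyz": [0, 0, 0], "turn": 0}, {"xyz": [0, 0, 0], "turn": 0}]' --fingers 0

```text
time: 28.47
tcp_pos: [453.4, 397.1, -16.2]
eef_rot: [[-0.242, 0.97, -0.0], [0.97, 0.242, -0.0], [-0.0, -0.0, -1.0]]
wrist_force: [0.3, -0.3, -0.1]
opening: 49.7
```

Run:
```python
from h import *
held();st([667.3,14,120],-6.6)
```

```text
held top z -52.5 x [-24.   24.4] y [-49.4  27.6] rect [  0.1 -10.3] [50.2 79. ] 0.4
t 28.52 tcp [453.4 397.1 -16.2] jaw 104.0 q [ 41.1  33.2 104.2  -0.   42.6 -63. ] F [ 0.7 -0.5 -0.7] open 49.9
  need [ 213.9 -383.1  136.2] turn -110.6
```

Emit:
send_rows --rows '[{"xyz": [0, 0, 0.015], "turn": 0}, {"xyz": [0, 0, 0.035], "turn": 0}, {"xyz": [0, 0, 0.035], "turn": 0}, {"xyz": [0, 0, 0.035], "turn": 0}, {"xyz": [0.0134, -0.024, 0.02], "turn": -6.91}, {"xyz": [0.0134, -0.024, 0], "turn": -6.91}, {"xyz": [0.0134, -0.024, 0], "turn": -6.91}, {"xyz": [0.0134, -0.024, 0], "turn": -6.91}, {"xyz": [0.0134, -0.024, 0], "turn": -6.91}, {"xyz": [0.0134, -0.024, 0], "turn": -6.91}]'

```text
time: 29.35
tcp_pos: [533.7, 251.7, 123.4]
eef_rot: [[0.466, 0.885, -0.001], [0.885, -0.466, -0.0], [-0.001, -0.001, -1.0]]
wrist_force: [0.6, 0.8, -5.1]
opening: 49.9
```

Emit:
send_rows --rows '[{"xyz": [0.0134, -0.024, 0], "turn": -6.91}, {"xyz": [0.0134, -0.024, 0], "turn": -6.91}, {"xyz": [0.0134, -0.024, 0], "turn": -6.91}, {"xyz": [0.0134, -0.024, 0], "turn": -6.91}, {"xyz": [0.0134, -0.024, 0], "turn": -6.91}, {"xyz": [0.0134, -0.024, 0], "turn": -6.91}, {"xyz": [0.0134, -0.024, 0], "turn": -6.91}, {"xyz": [0.0134, -0.024, 0], "turn": -6.91}, {"xyz": [0.0134, -0.024, 0], "turn": -6.91}, {"xyz": [0.0129, -0.0235, 0], "turn": -6.91}]'

```text
time: 30.18
tcp_pos: [667.2, 12.3, 123.1]
eef_rot: [[0.993, -0.12, -0.001], [-0.12, -0.993, -0.0], [-0.001, 0.0, -1.0]]
wrist_force: [0.2, -0.5, -2.8]
opening: 49.9
```

Emit:
send_rows --rows '[{"xyz": [0, 0, -0.02], "turn": 0}, {"xyz": [0, 0, -0.02], "turn": 0}, {"xyz": [0, 0, -0.01], "turn": 0}, {"xyz": [0, 0, 0], "turn": 0}, {"xyz": [0, 0, 0], "turn": 0}, {"xyz": [0, 0, 0], "turn": 0}, {"xyz": [0, 0, 0], "turn": 0}, {"xyz": [0, 0, 0], "turn": 0}, {"xyz": [0, 0, 0], "turn": 0}, {"xyz": [0, 0, 0], "turn": 0}]'

```text
time: 31.02
tcp_pos: [667.6, 13.7, 74.5]
eef_rot: [[0.994, -0.114, 0.001], [-0.114, -0.994, -0.0], [0.001, -0.0, -1.0]]
wrist_force: [0.2, -1.0, -3.4]
opening: 49.9
```

Run:
```python
from h import *
held('w13');st([667.3,14,61],-6.6); wallw(77); wallw(41)
```

```text
held top z -52.3 x [-25.8  22.7] y [-48.  29.] rect [-1.6 -9. ] [50.3 78.7] 0.1
t 31.07 tcp [667.5  13.7  74.3] jaw -6.5 q [ 1.  30.8 93.3 -0.  55.8  7.6] F [ 0.7 -0.2 -3.8] open 49.5
  need [ -0.2   0.3 -13.3] turn -0.1
  rect [251. 121.] [673.9  86.8] [56.  48.3] 83.0 z 77.2
  rect [251. 353.] [ 651.4 -102.9] [36.6 47.5] 83.6 z 77.1
  rect [254.  39.] [682.7 142.9] [46.7 48.3] 83.4 z 41.2
  rect [ 20. 250.] [453.7  -2.3] [16.2 51.3] 5.1 z 42.3
```

View pics/w13.png

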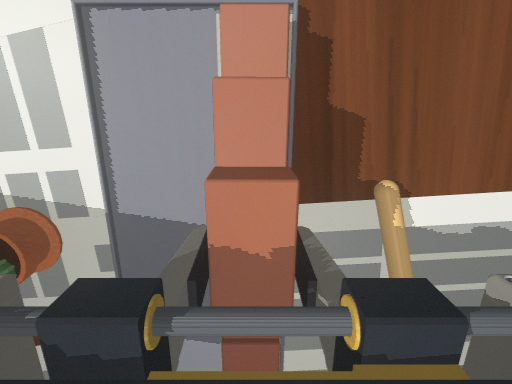

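Emit:
send_rows --rows '[{"xyz": [0, 0.001, -0.005], "turn": 0}, {"xyz": [0, 0, -0.004], "turn": 0}, {"xyz": [0, 0, -0.002], "turn": 0}, {"xyz": [0, 0, -0.001], "turn": 0}, {"xyz": [0, 0, -0.001], "turn": 0}, {"xyz": [0, 0, -0.001], "turn": 0}, {"xyz": [0, 0, 0], "turn": 0}, {"xyz": [0, 0, 0], "turn": 0}, {"xyz": [0, 0, 0], "turn": 0}, {"xyz": [0, 0, 0], "turn": 0}]'

```text
time: 32.0
tcp_pos: [666.9, 14.6, 60.8]
eef_rot: [[0.994, -0.114, -0.001], [-0.114, -0.994, 0.0], [-0.001, 0.0, -1.0]]
wrist_force: [-5.6, -0.9, 6.8]
opening: 49.8
```

Run:
```python
from h import *
st([574.5,-374,130],-100)
```

```text
t 32.0 tcp [666.9  14.6  60.8] jaw -6.5 q [ 1.1 31.7 93.8  0.  54.5  7.7] F [-5.6 -0.9  6.8] open 49.8
  need [ -92.4 -388.6   69.2] turn -93.5
```

Emit:
send_rows --rows '[{"xyz": [0, 0, 0], "turn": 0}, {"xyz": [0, 0, 0], "turn": 0}, {"xyz": [0, 0, 0], "turn": 0}, {"xyz": [0, 0, 0], "turn": 0}, {"xyz": [0, 0, 0.02], "turn": 0}, {"xyz": [0, 0, 0.03], "turn": 0}, {"xyz": [0, 0, 0.02], "turn": 0}, {"xyz": [-0.0066, -0.0278, 0], "turn": -6.68}, {"xyz": [-0.0066, -0.0278, 0], "turn": -6.68}, {"xyz": [-0.0066, -0.0278, 0], "turn": -6.68}]' --fingers 1

```text
time: 32.83
tcp_pos: [647.8, -69.3, 130.5]
eef_rot: [[0.892, -0.451, 0.001], [-0.451, -0.892, -0.0], [0.001, -0.0, -1.0]]
wrist_force: [0.5, -0.8, -0.3]
opening: 91.8
```

Emit:
send_rows --rows '[{"xyz": [-0.0066, -0.0278, 0], "turn": -6.68}, {"xyz": [-0.0066, -0.0278, 0], "turn": -6.68}, {"xyz": [-0.0066, -0.0278, 0], "turn": -6.68}, {"xyz": [-0.0066, -0.0278, 0], "turn": -6.68}, {"xyz": [-0.0066, -0.0278, 0], "turn": -6.68}, {"xyz": [-0.0066, -0.0278, 0], "turn": -6.68}, {"xyz": [-0.0066, -0.0278, 0], "turn": -6.68}, {"xyz": [-0.0066, -0.0278, 0], "turn": -6.68}, {"xyz": [-0.0066, -0.0278, 0], "turn": -6.68}, {"xyz": [-0.0066, -0.0278, 0], "turn": -6.68}]'

```text
time: 33.67
tcp_pos: [581.2, -348.3, 129.9]
eef_rot: [[-0.065, -0.998, 0.0], [-0.998, 0.065, -0.0], [0.0, -0.0, -1.0]]
wrist_force: [-0.1, -1.4, 0.3]
opening: 92.1
```

Emit:
send_rows --rows '[{"xyz": [-0.0066, -0.0275, 0], "turn": -6.68}, {"xyz": [0, 0, -0.02], "turn": 0}, {"xyz": [0, 0, -0.02], "turn": 0}, {"xyz": [0, 0, 0], "turn": 0}, {"xyz": [0, 0, 0], "turn": 0}, {"xyz": [0, 0, 0], "turn": 0}, {"xyz": [0, 0, 0], "turn": 0}, {"xyz": [0, 0, 0], "turn": 0}, {"xyz": [0, 0, 0], "turn": 0}, {"xyz": [0, 0, 0], "turn": 0}]'

```text
time: 34.5
tcp_pos: [575.3, -374.3, 90.6]
eef_rot: [[-0.174, -0.985, 0.001], [-0.985, 0.174, -0.001], [0.0, -0.001, -1.0]]
wrist_force: [-1.0, -0.5, -0.4]
opening: 92.1
```

Run:
```python
from h import *
st([574.5,-374,-16],-100);wallw(36,'w14');snap('top','top6');st()
```

```text
t 34.5 tcp [ 575.3 -374.3   90.6] jaw -100.0 q [-33.2  31.2  90.2   0.   58.5  66.9] F [-1.  -0.5 -0.4] open 92.1
  need [  -0.8    0.3 -106.6] turn 0.0
  rect [ 88. 159.] [ 639.8 -234.9] [23.  47.7] 84.3 z 40.5
  rect [253. 196.] [ 575.6 -375.8] [47.8 97.8] 79.2 z 36.2
t 34.6 tcp [ 575.1 -374.3   90.2] jaw -100.0 q [-33.2  31.3  90.2  -0.   58.5  66.9] F [-0.3 -0.1  0.9] open 92.2
```

View pics/top6.png

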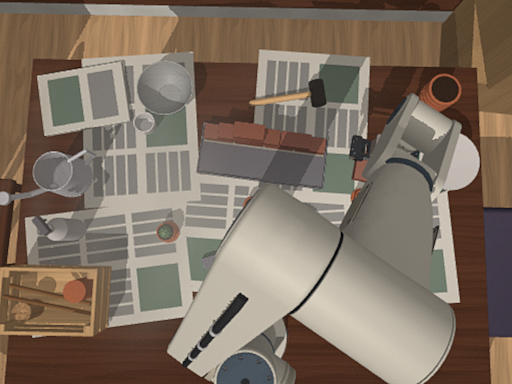

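View pics/w14.png

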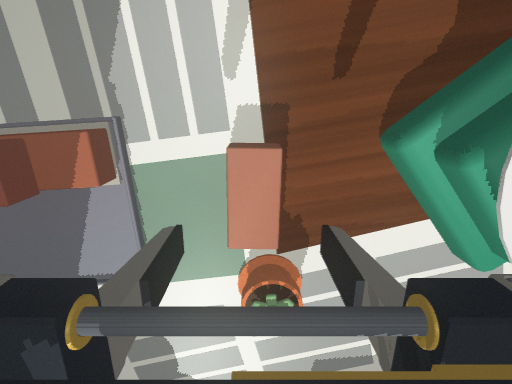

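Emit:
send_rows --rows '[{"xyz": [0, 0, -0.02], "turn": 0}, {"xyz": [0, 0, -0.03], "turn": 0}, {"xyz": [0, 0, -0.03], "turn": 0}, {"xyz": [0, 0, -0.018], "turn": 0}, {"xyz": [0, 0, -0.008], "turn": 0}, {"xyz": [0, 0, 0], "turn": 0}, {"xyz": [0, 0, 0], "turn": 0}, {"xyz": [0, 0, 0], "turn": 0}, {"xyz": [0, 0, 0], "turn": 0}, {"xyz": [0, 0, 0], "turn": 0}]'

```text
time: 35.43
tcp_pos: [575.7, -374.8, -14.7]
eef_rot: [[-0.175, -0.985, 0.002], [-0.985, 0.175, -0.001], [0.001, -0.002, -1.0]]
wrist_force: [1.0, -0.5, 0.5]
opening: 91.9
```

Emit:
send_rows --rows '[{"xyz": [0, 0, 0], "turn": 0}, {"xyz": [0, 0, 0], "turn": 0}, {"xyz": [0, 0, 0], "turn": 0}, {"xyz": [0, 0, 0], "turn": 0}, {"xyz": [0, 0, 0], "turn": 0}, {"xyz": [0, 0, 0], "turn": 0}, {"xyz": [0, 0, 0], "turn": 0}, {"xyz": [0, 0, 0], "turn": 0}, {"xyz": [0, 0, 0], "turn": 0}, {"xyz": [0, 0, 0], "turn": 0}]' --fingers 0

```text
time: 36.27
tcp_pos: [574.9, -374.4, -16.2]
eef_rot: [[-0.174, -0.985, 0.0], [-0.985, 0.174, -0.0], [0.0, -0.0, -1.0]]
wrist_force: [-0.4, -2.0, -0.7]
opening: 50.3
```

Run:
```python
from h import *
held();st([655.3,-90,130],-6.6)
```

```text
held top z -52.5 x [-24.1  24.4] y [-50.3  30.2] rect [ 0.1 -9.7] [50.  81.6] 0.2
t 36.32 tcp [ 574.9 -374.4  -16.2] jaw -100.1 q [-33.2  38.7  92.9  -0.   48.4  66.9] F [-0.3 -1.6 -1.2] open 49.7
  need [ 80.4 284.4 146.2] turn 93.5
```

Emit:
send_rows --rows '[{"xyz": [0, 0, 0.015], "turn": 0}, {"xyz": [0, 0, 0.035], "turn": 0}, {"xyz": [0, 0, 0.038], "turn": 0}, {"xyz": [0, 0, 0.038], "turn": 0}, {"xyz": [0, 0, 0.02], "turn": 0}, {"xyz": [0.0057, 0.0203, 0], "turn": 6.68}, {"xyz": [0.0057, 0.0203, 0], "turn": 6.68}, {"xyz": [0.0057, 0.0203, 0], "turn": 6.68}, {"xyz": [0.0057, 0.0203, 0], "turn": 6.68}, {"xyz": [0.0057, 0.0203, 0], "turn": 6.68}]'

```text
time: 37.15
tcp_pos: [603.1, -271.5, 130.7]
eef_rot: [[0.401, -0.916, -0.0], [-0.916, -0.401, 0.0], [-0.0, 0.0, -1.0]]
wrist_force: [0.9, -0.3, -2.9]
opening: 50.2
```

Emit:
send_rows --rows '[{"xyz": [0.0057, 0.0203, 0], "turn": 6.68}, {"xyz": [0.0057, 0.0203, 0], "turn": 6.68}, {"xyz": [0.0057, 0.0203, 0], "turn": 6.68}, {"xyz": [0.0057, 0.0203, 0], "turn": 6.68}, {"xyz": [0.0057, 0.0203, 0], "turn": 6.68}, {"xyz": [0.0057, 0.0203, 0], "turn": 6.68}, {"xyz": [0.0057, 0.0203, 0], "turn": 6.68}, {"xyz": [0.0057, 0.0203, 0], "turn": 6.68}, {"xyz": [0.0057, 0.0203, 0], "turn": 6.68}, {"xyz": [0, 0, 0], "turn": 0}]'

```text
time: 37.98
tcp_pos: [655.1, -86.3, 130.6]
eef_rot: [[0.994, -0.105, 0.0], [-0.105, -0.994, 0.002], [-0.0, -0.002, -1.0]]
wrist_force: [0.5, 0.0, -3.6]
opening: 50.0
```

Emit:
send_rows --rows '[{"xyz": [0, 0, 0], "turn": 0}, {"xyz": [0, 0, -0.02], "turn": 0}, {"xyz": [0, 0, -0.02], "turn": 0}, {"xyz": [0, 0, -0.01], "turn": 0}, {"xyz": [0, 0, 0], "turn": 0}, {"xyz": [0, 0, 0], "turn": 0}, {"xyz": [0, 0, 0], "turn": 0}, {"xyz": [0, 0, 0], "turn": 0}, {"xyz": [0, 0, 0], "turn": 0}, {"xyz": [0, 0, 0], "turn": 0}]'

```text
time: 38.82
tcp_pos: [655.2, -90.2, 80.7]
eef_rot: [[0.993, -0.114, 0.001], [-0.114, -0.993, -0.0], [0.001, 0.0, -1.0]]
wrist_force: [0.1, -0.8, -3.2]
opening: 49.6
```

Run:
```python
from h import *
held('w15');st([655.3,-90.3,61],-6.6); wallw(113);wallw(77);
```

```text
held top z -52.3 x [-25.6  22.7] y [-51.6  28.9] rect [ -1.5 -10.8] [50.1 82. ] 0.2
t 38.87 tcp [655.  -90.1  80.5] jaw -6.5 q [-8.  29.9 94.   0.  56.  -1.4] F [-0.2 -0.2 -2.7] open 49.8
  need [  0.3  -0.2 -19.5] turn -0.1
  rect [251.  78.] [664.1   3.7] [80.6 48.8] 83.3 z 113.2
```

View pics/w15.png

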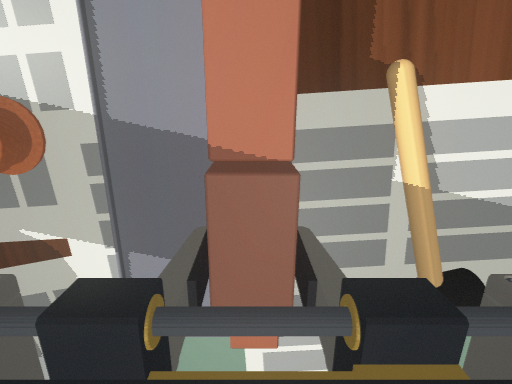

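Emit:
send_rows --rows '[{"xyz": [0, -0.0025, -0.008], "turn": 0}, {"xyz": [0, 0, -0.005], "turn": 0}, {"xyz": [0, 0, -0.003], "turn": 0}, {"xyz": [0, 0, -0.0015], "turn": 0}, {"xyz": [0, 0, -0.001], "turn": 0}, {"xyz": [0, 0, -0.001], "turn": 0}, {"xyz": [0, 0, -0.0005], "turn": 0}, {"xyz": [0, 0, 0], "turn": 0}, {"xyz": [0, 0, 0], "turn": 0}, {"xyz": [0, 0, 0], "turn": 0}]'

```text
time: 39.8
tcp_pos: [654.2, -92.5, 60.8]
eef_rot: [[0.994, -0.114, -0.001], [-0.114, -0.994, 0.0], [-0.001, 0.0, -1.0]]
wrist_force: [-6.3, -0.2, 5.9]
opening: 49.8
```

Run:
```python
from h import *
st([574.5,-374,130],-100)
```

```text
t 39.8 tcp [654.2 -92.5  60.8] jaw -6.5 q [-8.2 31.3 94.6 -0.  54.2 -1.6] F [-6.3 -0.2  5.9] open 49.8
  need [ -79.7 -281.5   69.2] turn -93.5
```

Emit:
send_rows --rows '[{"xyz": [0, 0, 0], "turn": 0}, {"xyz": [0, 0, 0], "turn": 0}, {"xyz": [0, 0, 0], "turn": 0}, {"xyz": [0, 0, 0], "turn": 0}, {"xyz": [0, 0, 0.02], "turn": 0}, {"xyz": [0, 0, 0.03], "turn": 0}, {"xyz": [0, 0, 0.03], "turn": 0}, {"xyz": [-0.01, -0.01, 0.02], "turn": 0}, {"xyz": [-0.025, -0.02, 0], "turn": 0}, {"xyz": [-0.025, -0.02, 0], "turn": 0}]' --fingers 1

```text
time: 40.63
tcp_pos: [595.8, -142.9, 161.6]
eef_rot: [[0.994, -0.112, 0.004], [-0.112, -0.994, -0.001], [0.004, 0.0, -1.0]]
wrist_force: [0.0, -0.9, -0.5]
opening: 92.1
```

Emit:
send_rows --rows '[{"xyz": [-0.025, -0.02, 0], "turn": 0}, {"xyz": [-0.025, -0.02, 0], "turn": 0}, {"xyz": [-0.025, -0.02, 0], "turn": 0}, {"xyz": [-0.025, -0.02, 0], "turn": 0}, {"xyz": [-0.01, -0.02, 0], "turn": 0}, {"xyz": [0, -0.01, 0], "turn": 0}, {"xyz": [0, 0, 0], "turn": 0}, {"xyz": [0, 0, 0], "turn": 0}, {"xyz": [0, 0, 0], "turn": 0}, {"xyz": [0, 0, 0], "turn": 0}]'

```text
time: 41.47
tcp_pos: [485.4, -251.7, 159.7]
eef_rot: [[0.994, -0.113, -0.0], [-0.113, -0.994, 0.0], [-0.0, -0.0, -1.0]]
wrist_force: [-0.2, 0.2, -0.2]
opening: 92.0
```

Run:
```python
from h import *
st(); topscan('top7'); wallw(113,'w16'); snap('side','side7')
p,d=snap('top'); P=cloud('top',d); pi=p.astype(int)
for z0 in (77,113):
    m=(abs(P[...,2]-z0)<6)&(d>0)&(P[...,0]>550); m=m.astype(np.uint8); n,L,s,c=cv2.connectedComponentsWithStats(m)
    for i in range(1,n):
        if s[i,4]>60: r=cv2.minAreaRect(P[L==i][:,:2].astype(np.float32)); print(z0,np.round(r[0],1),np.round(r[1],1),round(r[2],1),s[i,4])
for l in ['pot1_mid','pot2_mid','pot3_mid','stand']: print(l,[(np.round(a['position']),round(a['conf'],2)) for a in mark_of('top',l)])
```

```text
t 41.47 tcp [ 485.4 -251.7  159.7] jaw -6.5 q [-27.6  15.3 105.1   0.   59.6 -21.1] F [-0.2  0.2 -0.2] open 92.0
 top [162.  85.] 1716 z 41.0 rect [821.1 303.1] [159.  161.8] 1.6
 top [298.  96.] 779 z 35.0 rect [ 820.7 -119.7] [ 83.7 253.3] 3.1
 top [424. 105.] 375 z 90.0 rect [ 776.6 -576.7] [99.3 41.7] 45.0
 top [143. 122.] 235 z 41.0 rect [707.2 373.9] [71.1 61.8] 35.3
 top [264. 137.] 2376 z 80.0 rect [659.3 -36.7] [309.5  51.6] 83.2
 top [ 78. 177.] 842 z 70.0 rect [520.5 574.6] [ 52.3 170.4] 65.2
 top [ 44. 174.] 857 z 78.0 rect [514.2 663. ] [ 57.1 178.1] 62.3
 top [364. 198.] 257 z 50.0 rect [ 461.6 -375. ] [55.3 61.1] 32.9
 top [253. 206.] 279 z 48.0 rect [428.6  -4. ] [60.2 56.6] 1.5
 top [ 72. 230.] 405 z 78.0 rect [338.6 576.6] [26.7 67.5] 88.1
 top [165. 232.] 307 z 49.0 rect [337.1 281.1] [59.2 62.1] 1.5
 top [222. 258.] 423 z 19.0 rect [259.6  81.3] [ 41.  169.6] 19.6
 top [250. 315.] 648 z 49.0 rect [76.1 -5.7] [130.3  47.9] 84.0
  rect [447.  23.] [ 647.6 -125.2] [32.4 50. ] 82.5 z 113.2
77 [819.1 301.1] [187.8 188.3] 68.6 276
77 [671.6  74.6] [84.8 51.4] 84.2 231
77 [ 644.4 -158.8] [62.8 51.2] 81.9 224
113 [ 770.8 -571.7] [86.5 27.4] 46.0 67
113 [665.2  14.1] [100.3  50.5] 83.4 486
113 [653.4 -89.8] [100.2  50.9] 83.5 481
pot1_mid [(array([170., 232.]), 0.93)]
pot2_mid [(array([364., 198.]), 0.79)]
pot3_mid [(array([254., 203.]), 0.71)]
stand [(array([260., 156.]), 0.86)]
```

View pics/top7.png

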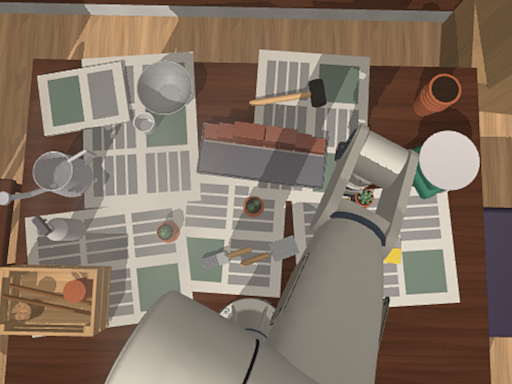

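View pics/side7.png

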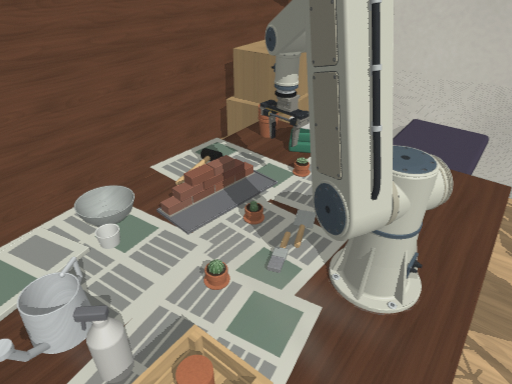

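Emit:
send_rows --rows '[{"xyz": [-0.0017, -0.0094, -0.004], "turn": -6.93}, {"xyz": [-0.0017, -0.0094, -0.004], "turn": -6.93}, {"xyz": [-0.0017, -0.0094, -0.004], "turn": -6.93}, {"xyz": [-0.0017, -0.0094, -0.004], "turn": -6.93}, {"xyz": [-0.0017, -0.0094, -0.004], "turn": -6.93}, {"xyz": [-0.0017, -0.0094, -0.004], "turn": -6.93}, {"xyz": [-0.0017, -0.0094, -0.004], "turn": -6.93}, {"xyz": [-0.0017, -0.0094, -0.004], "turn": -6.93}, {"xyz": [-0.0017, -0.0094, -0.004], "turn": -6.93}, {"xyz": [-0.0017, -0.0094, -0.004], "turn": -6.93}]'

```text
time: 42.7
tcp_pos: [467.6, -347.1, 119.7]
eef_rot: [[0.239, -0.971, 0.0], [-0.971, -0.239, 0.0], [-0.0, -0.0, -1.0]]
wrist_force: [0.2, 0.4, -0.3]
opening: 91.7
```

Emit:
send_rows --rows '[{"xyz": [-0.0017, -0.0094, 0], "turn": -6.93}, {"xyz": [-0.0017, -0.0094, 0], "turn": -6.93}, {"xyz": [-0.0017, -0.0094, 0], "turn": -6.93}, {"xyz": [0, 0, 0], "turn": 0}, {"xyz": [0, 0, 0], "turn": 0}, {"xyz": [0, 0, 0], "turn": 0}, {"xyz": [0, 0, 0], "turn": 0}, {"xyz": [0, 0, 0], "turn": 0}, {"xyz": [0, 0, 0], "turn": 0}, {"xyz": [0, 0, 0], "turn": 0}]'

```text
time: 43.53
tcp_pos: [462.7, -374.5, 119.9]
eef_rot: [[-0.114, -0.993, 0.0], [-0.993, 0.114, -0.0], [0.0, -0.0, -1.0]]
wrist_force: [0.3, -0.1, 0.4]
opening: 92.1
```

```bash
cat >> h.py <<'E'
def potw(f=None,near=None):
    p,d=snap('wrist',f); P=cloud('wrist',d)
    if near is None: near=np.array(sense()['tcp_pos'])[:2]
    m=(d>0)&(abs(P[...,2]-46)<4)&(np.hypot(*(P[...,:2]-np.array(near)).transpose(2,0,1))<50)
    q=P[m][:,:2].astype(np.float32); 
    if len(q)<30: print('few',len(q));return
    print('pot rim circ',cv2.minEnclosingCircle(q),'n',len(q),'rect',cv2.minAreaRect(q)[:2], 'zmax',P[(d>0)&(np.hypot(*(P[...,:2]-np.array(near)).transpose(2,0,1))<40)&(P[...,2]<95)][:,2].max())
E
python3 - <<'E'
from h import *
st([464,-374,-5.5],-96.6); potw('w17'); st()
E
```

```text
t 43.53 tcp [ 462.7 -374.5  119.9] jaw -96.6 q [-39.1  22.  101.1   0.   56.9  57.4] F [ 0.3 -0.1  0.4] open 92.1
  need [   1.3    0.5 -125.4] turn -0.0
pot rim circ ((464.6769714355469, -375.00018310546875), 31.399829864501953) n 1564 rect ((464.8759765625, -375.319091796875), (61.8083381652832, 61.551570892333984)) zmax 67.00841961222156
t 43.58 tcp [ 462.7 -374.6  119.9] jaw -96.6 q [-39.1  22.  101.1   0.   56.9  57.4] F [ 0.3 -0.4  0.1] open 91.9
```

View pics/w17.png

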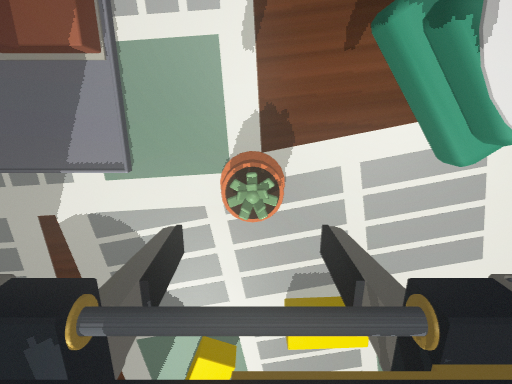

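Emit:
send_rows --rows '[{"xyz": [0.002, -0.0005, -0.02], "turn": 0}, {"xyz": [0, 0, -0.03], "turn": 0}, {"xyz": [0, 0, -0.03], "turn": 0}, {"xyz": [0, 0, -0.025], "turn": 0}, {"xyz": [0, 0, -0.0145], "turn": 0}, {"xyz": [0, 0, -0.006], "turn": 0}, {"xyz": [0, 0, 0], "turn": 0}, {"xyz": [0, 0, 0], "turn": 0}, {"xyz": [0, 0, 0], "turn": 0}, {"xyz": [0, 0, 0], "turn": 0}]'

```text
time: 44.42
tcp_pos: [465.5, -376.0, -4.3]
eef_rot: [[-0.115, -0.993, 0.002], [-0.993, 0.115, -0.001], [0.001, -0.002, -1.0]]
wrist_force: [-0.1, -0.0, 0.6]
opening: 91.9
```

Emit:
send_rows --rows '[{"xyz": [0, 0, 0], "turn": 0}, {"xyz": [0, 0, 0], "turn": 0}, {"xyz": [0, 0, 0], "turn": 0}, {"xyz": [0, 0, 0], "turn": 0}, {"xyz": [0, 0, 0], "turn": 0}, {"xyz": [0, 0, 0], "turn": 0}, {"xyz": [0, 0, 0], "turn": 0}, {"xyz": [0, 0, 0], "turn": 0}, {"xyz": [0, 0, 0], "turn": 0}, {"xyz": [0, 0, 0], "turn": 0}]' --fingers 0.5

```text
time: 45.25
tcp_pos: [464.7, -375.3, -5.4]
eef_rot: [[-0.115, -0.993, 0.0], [-0.993, 0.115, -0.0], [0.0, -0.0, -1.0]]
wrist_force: [-1.2, 0.8, 4.5]
opening: 61.7
```

Run:
```python
from h import *
st([564.3,-157,25],-96.6); snap('wrist','w18')
```

```text
t 45.25 tcp [ 464.7 -375.3   -5.4] jaw -96.6 q [-39.1  32.  104.7   0.   43.3  57.5] F [-1.2  0.8  4.5] open 61.7
  need [ 99.6 218.3  30.4] turn 0.0
```

View pics/w18.png

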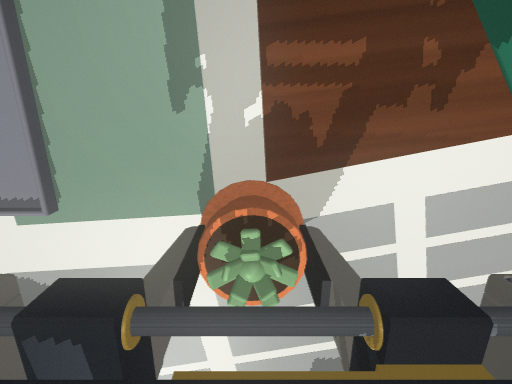

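Emit:
send_rows --rows '[{"xyz": [0, 0, 0.003], "turn": 0}, {"xyz": [0, 0, 0.006], "turn": 0}, {"xyz": [0, 0, 0.008], "turn": 0}, {"xyz": [0, 0, 0.008], "turn": 0}, {"xyz": [0, 0, 0.007], "turn": 0}, {"xyz": [0, 0, 0], "turn": 0}, {"xyz": [0.003, 0.007, 0], "turn": 0}, {"xyz": [0.006, 0.013, 0], "turn": 0}, {"xyz": [0.008, 0.0175, 0], "turn": 0}, {"xyz": [0.008, 0.0175, 0], "turn": 0}]'

```text
time: 46.13
tcp_pos: [489.6, -318.6, 25.9]
eef_rot: [[-0.116, -0.993, -0.001], [-0.993, 0.116, 0.001], [-0.001, 0.001, -1.0]]
wrist_force: [-0.0, 0.7, -1.3]
opening: 61.9
```

Run:
```python
from h import *
st([564.3,-157,25],-96.6); snap('wrist','w19')
```

```text
t 46.13 tcp [ 489.6 -318.6   25.9] jaw -96.7 q [-33.2  28.4 105.7   0.   45.9  63.4] F [-0.   0.7 -1.3] open 61.9
  need [ 74.7 161.6  -0.9] turn 0.1
```

View pics/w19.png

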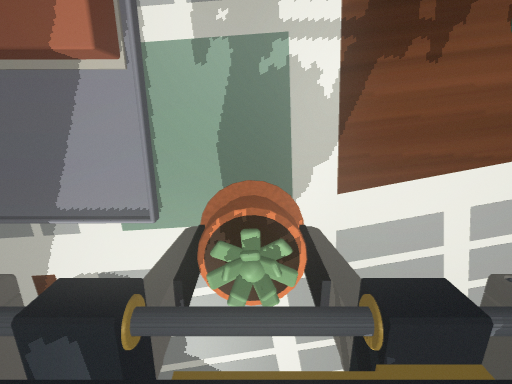

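Emit:
send_rows --rows '[{"xyz": [0.008, 0.0175, 0], "turn": 0}, {"xyz": [0.008, 0.0175, 0], "turn": 0}, {"xyz": [0.008, 0.0175, 0], "turn": 0}, {"xyz": [0.008, 0.0175, 0], "turn": 0}, {"xyz": [0.008, 0.0175, 0], "turn": 0}, {"xyz": [0.008, 0.0175, 0], "turn": 0}, {"xyz": [0.008, 0.0175, 0], "turn": 0}, {"xyz": [0.008, 0.0175, 0], "turn": 0}, {"xyz": [0.006, 0.011, 0], "turn": 0}, {"xyz": [0.003, 0.005, 0], "turn": 0}]'

```text
time: 47.02
tcp_pos: [563.0, -162.0, 26.1]
eef_rot: [[-0.114, -0.994, -0.0], [-0.994, 0.114, 0.0], [-0.0, 0.001, -1.0]]
wrist_force: [0.0, 0.5, -1.6]
opening: 62.0
```

Emit:
send_rows --rows '[{"xyz": [0, 0, 0], "turn": 0}, {"xyz": [0, 0, -0.005], "turn": 0}, {"xyz": [0, 0, -0.005], "turn": 0}, {"xyz": [0, 0, -0.004], "turn": 0}, {"xyz": [0, 0, 0], "turn": 0}, {"xyz": [0, 0, 0], "turn": 0}, {"xyz": [0, 0, 0], "turn": 0}, {"xyz": [0, 0, 0], "turn": 0}, {"xyz": [0, 0, 0], "turn": 0}, {"xyz": [0, 0, 0], "turn": 0}]'

```text
time: 47.85
tcp_pos: [562.7, -164.4, 12.6]
eef_rot: [[-0.115, -0.993, 0.0], [-0.993, 0.115, -0.0], [0.0, -0.0, -1.0]]
wrist_force: [-0.6, 0.6, -1.1]
opening: 62.0
```

```bash
cat >> h.py <<'E'
O=np.array([607.0,-31.1]); a_=np.radians(-6.6); EX=np.array([np.cos(a_),np.sin(a_)]); EY=np.array([-np.sin(a_),np.cos(a_)])
def tray(p): r=np.array(p)[:2]-O; return np.round([r@EX,r@EY],1)
E
python3 - <<'E'
from h import *
st([564.3,-157,0],-96.6); print(tray(sense()['tcp_pos'])); snap('wrist','w20')
E
```

```text
t 47.85 tcp [ 562.7 -164.4   12.6] jaw -96.6 q [-16.4  29.7 105.8  -0.   44.5  80.2] F [-0.6  0.6 -1.1] open 62.0
  need [  1.6   7.4 -12.6] turn 0.0
[ -28.6 -137.5]
```

View pics/w20.png

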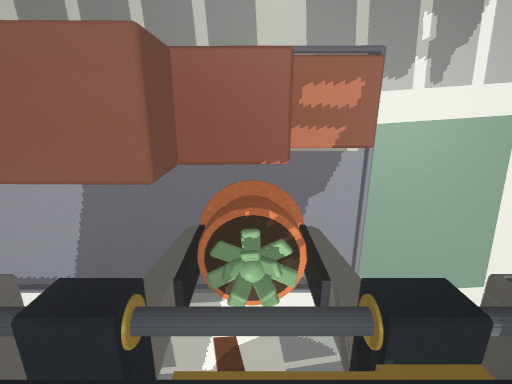

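Emit:
send_rows --rows '[{"xyz": [0, 0, -0.005], "turn": 0}, {"xyz": [0, 0, -0.003], "turn": 0}, {"xyz": [0, 0, -0.002], "turn": 0}, {"xyz": [0, 0, -0.001], "turn": 0}, {"xyz": [0, 0, -0.001], "turn": 0}, {"xyz": [0, 0, -0.0005], "turn": 0}, {"xyz": [0, 0, -0.0005], "turn": 0}, {"xyz": [0, 0, 0], "turn": 0}, {"xyz": [0, 0, 0], "turn": 0}, {"xyz": [0, 0, 0], "turn": 0}]'

```text
time: 48.73
tcp_pos: [562.5, -164.3, -0.5]
eef_rot: [[-0.115, -0.993, -0.0], [-0.993, 0.115, -0.0], [0.0, 0.0, -1.0]]
wrist_force: [-1.9, 0.4, 2.6]
opening: 62.1
```

Run:
```python
from h import *
st()
```

```text
t 48.73 tcp [ 5.625e+02 -1.643e+02 -5.000e-01] jaw -96.6 q [-16.4  30.8 106.1  -0.   43.1  80.2] F [-1.9  0.4  2.6] open 62.1
```

Emit:
send_rows --rows '[{"xyz": [0, 0, 0], "turn": 0}, {"xyz": [0, 0, 0], "turn": 0}, {"xyz": [0, 0, 0], "turn": 0}, {"xyz": [0, 0, 0], "turn": 0}, {"xyz": [0, 0, 0.01], "turn": 0}, {"xyz": [0, 0, 0.025], "turn": 0}, {"xyz": [0, 0, 0.03], "turn": 0}, {"xyz": [0, 0, 0.03], "turn": 0}, {"xyz": [0, 0, 0.025], "turn": 0}, {"xyz": [-0.014, 0.016, 0], "turn": 0}]' --fingers 1

```text
time: 49.57
tcp_pos: [554.2, -150.9, 125.7]
eef_rot: [[-0.116, -0.993, 0.011], [-0.993, 0.116, -0.003], [0.002, -0.011, -1.0]]
wrist_force: [0.6, -0.1, 1.0]
opening: 92.0
```

Emit:
send_rows --rows '[{"xyz": [-0.02, 0.024, 0], "turn": 0}, {"xyz": [-0.02, 0.024, 0], "turn": 0}, {"xyz": [-0.02, 0.024, 0], "turn": 0}, {"xyz": [-0.02, 0.024, 0], "turn": 0}, {"xyz": [-0.02, 0.024, 0], "turn": 0}, {"xyz": [-0.02, 0.024, 0], "turn": 0}, {"xyz": [0, 0, 0], "turn": 0}, {"xyz": [0, 0, 0], "turn": 0}, {"xyz": [0, 0, 0], "turn": 0}, {"xyz": [0, 0, 0], "turn": 0}]'

```text
time: 50.4
tcp_pos: [429.7, -4.8, 119.9]
eef_rot: [[-0.116, -0.993, 0.001], [-0.993, 0.116, -0.0], [0.0, -0.001, -1.0]]
wrist_force: [0.8, -0.0, -0.3]
opening: 91.8
```

Run:
```python
from h import *
st([428.7,-4.5,-5.5],-96.6); potw('w21'); topscan('top8'); st()
```

```text
t 50.4 tcp [429.7  -4.8 119.9] jaw -96.6 q [ -0.8   8.1 120.6  -0.   51.2  95.8] F [ 0.8 -0.  -0.3] open 91.8
  need [  -1.     0.3 -125.4] turn 0.0
pot rim circ ((429.3887023925781, -5.3277363777160645), 31.394298553466797) n 1942 rect ((429.700927734375, -5.444675445556641), (61.810245513916016, 61.489402770996094)) zmax 67.04580792087631
 top [162.  85.] 1731 z 41.0 rect [821.7 303.6] [156.8 161.7] 49.4
 top [299.  96.] 783 z 35.0 rect [ 818.3 -120.8] [ 84.1 249.5] 5.0
 top [424. 105.] 369 z 91.0 rect [ 777.7 -576.9] [99.5 43.5] 43.3
 top [143. 122.] 230 z 41.0 rect [705.4 371.9] [66.6 66.1] 2.0
 top [264. 137.] 2373 z 80.0 rect [659.  -36.2] [309.4  51.3] 83.3
 top [ 78. 178.] 833 z 70.0 rect [520.5 574.8] [ 52.1 171.2] 63.8
 top [ 44. 174.] 854 z 78.0 rect [515.3 663.5] [ 60.6 179.1] 59.4
 top [294. 170.] 292 z 54.0 rect [ 551.6 -140.3] [60.1 60. ] 25.3
 top [ 72. 230.] 403 z 76.0 rect [338.5 577.1] [24.9 67.3] 88.0
 top [165. 232.] 306 z 49.0 rect [337.1 281.4] [59.2 60.3] 0.8
 top [384. 255.] 489 z 36.0 rect [ 275.9 -444.8] [101.6  49.6] 85.9
 top [335. 276.] 505 z 36.0 rect [ 201.9 -280.6] [50.5 99.9] 62.4
t 50.5 tcp [429.4  -4.9 119.6] jaw -96.7 q [ -0.9   8.1 120.6  -0.   51.2  95.8] F [ 0.3 -0.6  0.7] open 92.1
```

View pics/top8.png

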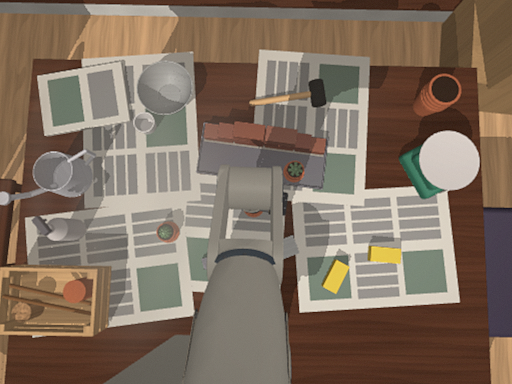

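View pics/w21.png

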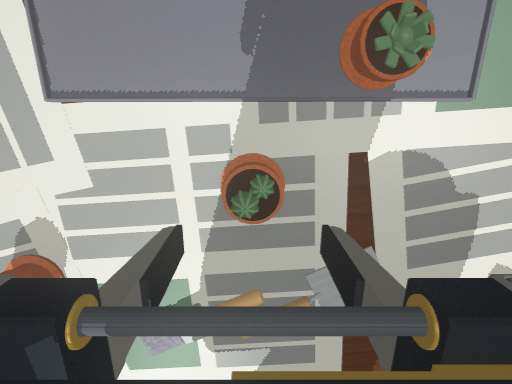

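Emit:
send_rows --rows '[{"xyz": [0, -0.0005, -0.02], "turn": 0}, {"xyz": [0, 0, -0.03], "turn": 0}, {"xyz": [0, 0, -0.03], "turn": 0}, {"xyz": [0, 0, -0.025], "turn": 0}, {"xyz": [0, 0, -0.014], "turn": 0}, {"xyz": [0, 0, -0.006], "turn": 0}, {"xyz": [0, 0, 0], "turn": 0}, {"xyz": [0, 0, 0], "turn": 0}, {"xyz": [0, 0, 0], "turn": 0}, {"xyz": [0, 0, 0], "turn": 0}]'

```text
time: 51.33
tcp_pos: [429.6, -4.9, -4.6]
eef_rot: [[-0.115, -0.993, 0.002], [-0.993, 0.115, -0.0], [-0.0, -0.002, -1.0]]
wrist_force: [-0.3, 0.3, 0.1]
opening: 92.3
```

Emit:
send_rows --rows '[{"xyz": [0, 0, 0], "turn": 0}, {"xyz": [0, 0, 0], "turn": 0}, {"xyz": [0, 0, 0], "turn": 0}, {"xyz": [0, 0, 0], "turn": 0}, {"xyz": [0, 0, 0], "turn": 0}, {"xyz": [0, 0, 0], "turn": 0}, {"xyz": [0, 0, 0], "turn": 0}, {"xyz": [0, 0, 0], "turn": 0}, {"xyz": [0, 0, 0], "turn": 0}, {"xyz": [0, 0, 0], "turn": 0}]' --fingers 0.5

```text
time: 52.17
tcp_pos: [428.7, -4.8, -5.5]
eef_rot: [[-0.115, -0.993, 0.0], [-0.993, 0.115, -0.0], [0.0, -0.0, -1.0]]
wrist_force: [-1.8, -0.8, 5.3]
opening: 62.3
```

Run:
```python
from h import *
st([580.9,-13,25],-96.6)
```

```text
t 52.17 tcp [428.7  -4.8  -5.5] jaw -96.6 q [ -0.8  21.5 125.5  -0.   33.   95.8] F [-1.8 -0.8  5.3] open 62.3
  need [152.2  -8.2  30.5] turn 0.0
```

Emit:
send_rows --rows '[{"xyz": [0, 0, 0.003], "turn": 0}, {"xyz": [0, 0, 0.006], "turn": 0}, {"xyz": [0, 0, 0.008], "turn": 0}, {"xyz": [0, 0, 0.008], "turn": 0}, {"xyz": [0, 0, 0.007], "turn": 0}, {"xyz": [0, 0, 0], "turn": 0}, {"xyz": [0.006, 0, 0], "turn": 0}, {"xyz": [0.012, -0.001, 0], "turn": 0}, {"xyz": [0.016, -0.001, 0], "turn": 0}, {"xyz": [0.016, -0.001, 0], "turn": 0}]'

```text
time: 53.0
tcp_pos: [480.1, -7.9, 26.2]
eef_rot: [[-0.115, -0.993, 0.0], [-0.993, 0.115, -0.0], [-0.0, -0.0, -1.0]]
wrist_force: [1.3, -0.6, -3.1]
opening: 62.1
```

Emit:
send_rows --rows '[{"xyz": [0.016, -0.001, 0], "turn": 0}, {"xyz": [0.016, -0.001, 0], "turn": 0}, {"xyz": [0.016, -0.001, 0], "turn": 0}, {"xyz": [0.016, -0.001, 0], "turn": 0}, {"xyz": [0.016, -0.001, 0], "turn": 0}, {"xyz": [0.014, 0, 0], "turn": 0}, {"xyz": [0.008, 0, 0], "turn": 0}, {"xyz": [0, 0, 0], "turn": 0}, {"xyz": [0, 0, 0], "turn": 0}, {"xyz": [0, 0, 0], "turn": 0}]'

```text
time: 53.83
tcp_pos: [579.5, -12.8, 25.9]
eef_rot: [[-0.115, -0.993, -0.002], [-0.993, 0.115, 0.0], [0.0, 0.002, -1.0]]
wrist_force: [-1.4, -0.5, -2.7]
opening: 62.5
```

Run:
```python
from h import *
st([580.9,-13,0],-96.6); print(tray(sense()['tcp_pos'])); snap('wrist','w22')
```

```text
t 53.83 tcp [579.5 -12.8  25.9] jaw -96.6 q [ -1.4  28.1 106.2  -0.   45.7  95.2] F [-1.4 -0.5 -2.7] open 62.5
  need [  1.4  -0.2 -25.9] turn 0.0
[-29.4  15.1]
```

View pics/w22.png

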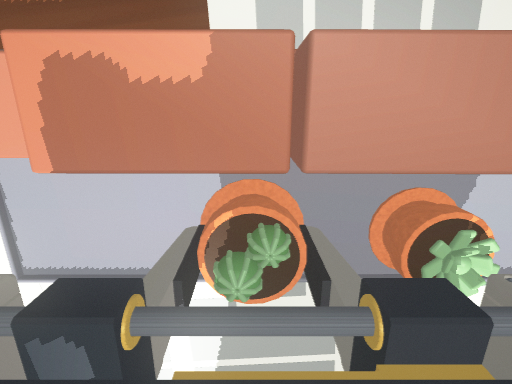

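Emit:
send_rows --rows '[{"xyz": [0, 0, -0.006], "turn": 0}, {"xyz": [0, 0, -0.006], "turn": 0}, {"xyz": [0, 0, -0.006], "turn": 0}, {"xyz": [0, 0, -0.004], "turn": 0}, {"xyz": [0, 0, -0.002], "turn": 0}, {"xyz": [0, 0, -0.001], "turn": 0}, {"xyz": [0, 0, -0.001], "turn": 0}, {"xyz": [0, 0, -0.0005], "turn": 0}, {"xyz": [0, 0, 0], "turn": 0}, {"xyz": [0, 0, 0], "turn": 0}]'

```text
time: 54.72
tcp_pos: [580.8, -12.8, 0.1]
eef_rot: [[-0.115, -0.993, 0.0], [-0.993, 0.115, -0.0], [-0.0, -0.0, -1.0]]
wrist_force: [-0.3, 0.6, -2.5]
opening: 61.9
```

Emit:
send_rows --rows '[{"xyz": [0, 0, 0], "turn": 0}, {"xyz": [0, 0, 0], "turn": 0}, {"xyz": [0, 0, 0], "turn": 0}, {"xyz": [0, 0, 0], "turn": 0}, {"xyz": [0, 0, 0], "turn": 0}, {"xyz": [0, 0, 0], "turn": 0}, {"xyz": [0, 0, 0], "turn": 0}, {"xyz": [0, 0, 0], "turn": 0}, {"xyz": [0, 0, 0], "turn": 0}, {"xyz": [0, 0, 0], "turn": 0}]' --fingers 1

```text
time: 55.55
tcp_pos: [580.6, -12.8, -0.1]
eef_rot: [[-0.115, -0.993, -0.0], [-0.993, 0.115, 0.0], [-0.0, 0.0, -1.0]]
wrist_force: [0.3, 0.3, -0.1]
opening: 92.0
```

Run:
```python
from h import *
st(); potw('w23');
```

```text
t 55.55 tcp [ 5.806e+02 -1.280e+01 -1.000e-01] jaw -96.6 q [ -1.4  30.4 106.8   0.   42.8  95.2] F [ 0.3  0.3 -0.1] open 92.0
pot rim circ ((586.0199584960938, -13.422012329101562), 49.24763870239258) n 774 rect ((583.1397705078125, -13.722801208496094), (97.70010375976562, 59.94375228881836)) zmax 72.3545826934936
```

View pics/w23.png

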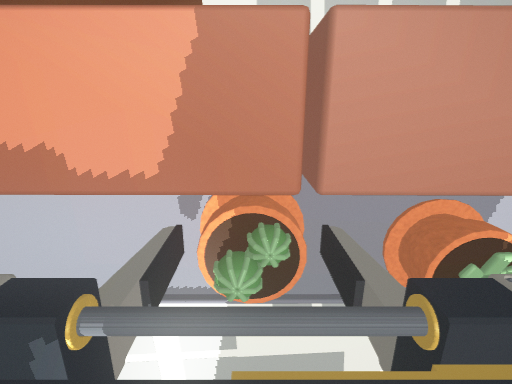

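Emit:
send_rows --rows '[{"xyz": [0, 0, 0.01], "turn": 0}, {"xyz": [0, 0, 0.025], "turn": 0}, {"xyz": [0, 0, 0.03], "turn": 0}, {"xyz": [0, 0, 0.03], "turn": 0}, {"xyz": [0, 0, 0.025], "turn": 0}, {"xyz": [0, 0, 0], "turn": 0}, {"xyz": [-0.0126, 0.0145, 0], "turn": 0}, {"xyz": [-0.021, 0.0255, 0], "turn": 0}, {"xyz": [-0.021, 0.0255, 0], "turn": 0}, {"xyz": [-0.021, 0.0255, 0], "turn": 0}]'

```text
time: 56.43
tcp_pos: [503.9, 78.8, 120.0]
eef_rot: [[-0.116, -0.993, -0.0], [-0.993, 0.116, 0.0], [-0.0, 0.0, -1.0]]
wrist_force: [0.7, 0.3, -0.4]
opening: 92.1
```

Emit:
send_rows --rows '[{"xyz": [-0.021, 0.0255, 0], "turn": 0}, {"xyz": [-0.021, 0.0255, 0], "turn": 0}, {"xyz": [-0.021, 0.0255, 0], "turn": 0}, {"xyz": [-0.021, 0.0255, 0], "turn": 0}, {"xyz": [-0.021, 0.0255, 0], "turn": 0}, {"xyz": [-0.021, 0.0255, 0], "turn": 0}, {"xyz": [-0.021, 0.0255, 0], "turn": 0}, {"xyz": [-0.021, 0.0255, 0], "turn": 0}, {"xyz": [0, 0, 0], "turn": 0}, {"xyz": [0, 0, 0], "turn": 0}]'

```text
time: 57.27
tcp_pos: [336.0, 283.2, 120.1]
eef_rot: [[-0.112, -0.994, 0.0], [-0.994, 0.112, 0.0], [-0.0, -0.0, -1.0]]
wrist_force: [0.9, 0.0, -0.5]
opening: 92.3
```

Run:
```python
from h import *
st([337,281.7,-5.5],-96.6); potw('w24'); topscan('top9'); st()
```

```text
t 57.27 tcp [336.  283.2 120.1] jaw -96.4 q [ 39.9   9.  119.5  -0.   51.5 136.3] F [ 0.9  0.  -0.5] open 92.3
  need [   1.    -1.5 -125.6] turn -0.2
pot rim circ ((337.905029296875, 280.7056579589844), 31.457996368408203) n 1589 rect ((338.1006164550781, 280.7911071777344), (61.81288528442383, 61.728546142578125)) zmax 75.38662070191663
 top [162.  85.] 1717 z 41.0 rect [821.6 302.9] [159.4 161.1] 3.6
 top [298.  96.] 784 z 34.0 rect [ 822.  -123.6] [ 84.6 246.8] 2.2
 top [424. 105.] 373 z 90.0 rect [ 776.  -576.6] [99.5 42.6] 45.7
 top [143. 122.] 237 z 41.0 rect [707.5 372.5] [70.2 64.7] 46.2
 top [264. 137.] 2380 z 80.0 rect [659.  -36.6] [309.6  50.6] 83.4
 top [ 78. 177.] 837 z 70.0 rect [520.5 574.1] [ 52.  169.5] 65.8
 top [ 44. 174.] 856 z 77.0 rect [514.1 664.9] [ 55.5 174.3] 65.2
 top [256. 161.] 295 z 53.0 rect [581.4 -12.6] [60.3 60.5] 43.4
 top [294. 170.] 287 z 55.0 rect [ 551.5 -140.1] [60.3 60.6] 26.1
 top [222. 258.] 410 z 19.0 rect [259.5  81.2] [ 40.9 169.4] 19.3
 top [384. 255.] 486 z 36.0 rect [ 275.9 -445. ] [101.7  49.6] 85.9
 top [335. 277.] 501 z 36.0 rect [ 202.2 -280.4] [50.9 99.5] 63.1
 top [ 60. 293.] 411 z 102.0 rect [136.6 590.6] [ 68.9 118.3] 14.3
 top [241. 319.] 831 z 45.0 rect [58.3 28.8] [ 81.1 187.7] 13.6
t 57.37 tcp [337.1 281.9 120. ] jaw -96.6 q [ 39.7   9.  119.5  -0.   51.5 136.3] F [ 0.1 -0.3 -0.3] open 92.5
```

View pics/top9.png

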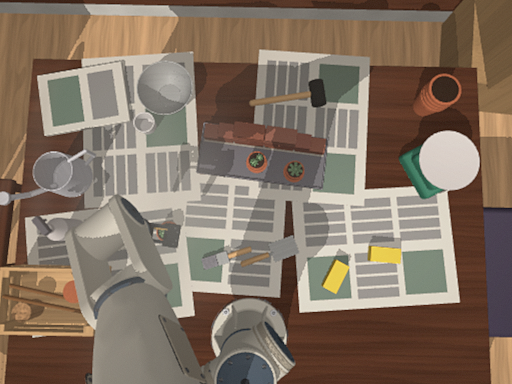

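View pics/w24.png

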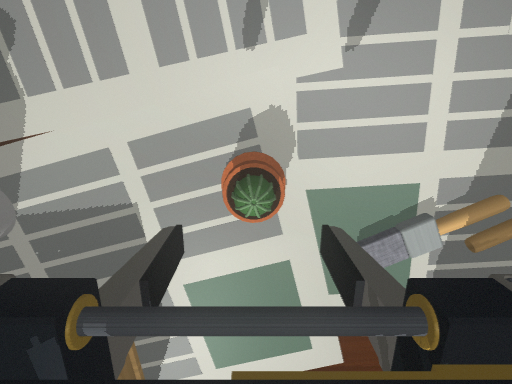

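Emit:
send_rows --rows '[{"xyz": [0.0005, -0.0005, -0.02], "turn": 0}, {"xyz": [0, 0, -0.03], "turn": 0}, {"xyz": [0, 0, -0.03], "turn": 0}, {"xyz": [0, 0, -0.025], "turn": 0}, {"xyz": [0, 0, -0.014], "turn": 0}, {"xyz": [0, 0, -0.006], "turn": 0}, {"xyz": [0, 0, 0], "turn": 0}, {"xyz": [0, 0, 0], "turn": 0}, {"xyz": [0, 0, 0], "turn": 0}, {"xyz": [0, 0, 0], "turn": 0}]'

```text
time: 58.2
tcp_pos: [338.4, 282.2, -4.1]
eef_rot: [[-0.116, -0.993, 0.002], [-0.993, 0.116, 0.001], [-0.001, -0.001, -1.0]]
wrist_force: [-0.5, 0.2, -0.3]
opening: 92.3
```

Emit:
send_rows --rows '[{"xyz": [0, 0, 0], "turn": 0}, {"xyz": [0, 0, 0], "turn": 0}, {"xyz": [0, 0, 0], "turn": 0}, {"xyz": [0, 0, 0], "turn": 0}, {"xyz": [0, 0, 0], "turn": 0}, {"xyz": [0, 0, 0], "turn": 0}, {"xyz": [0, 0, 0], "turn": 0}, {"xyz": [0, 0, 0], "turn": 0}, {"xyz": [0, 0, 0], "turn": 0}, {"xyz": [0, 0, 0], "turn": 0}]' --fingers 0.5

```text
time: 59.03
tcp_pos: [337.5, 281.8, -5.0]
eef_rot: [[-0.115, -0.993, 0.0], [-0.993, 0.115, 0.0], [-0.0, -0.0, -1.0]]
wrist_force: [-0.8, -0.8, 5.1]
opening: 61.7
```

Run:
```python
from h import *
st([594.7,106.2,25],-96.6)
```

```text
t 59.03 tcp [337.5 281.8  -5. ] jaw -96.6 q [ 39.7  22.1 124.2   0.   33.7 136.3] F [-0.8 -0.8  5.1] open 61.7
  need [ 257.2 -175.6   30. ] turn 0.0
```

Emit:
send_rows --rows '[{"xyz": [0, 0, 0.003], "turn": 0}, {"xyz": [0, 0, 0.006], "turn": 0}, {"xyz": [0, 0, 0.008], "turn": 0}, {"xyz": [0, 0, 0.008], "turn": 0}, {"xyz": [0, 0, 0.006], "turn": 0}, {"xyz": [0.006, -0.0041, 0], "turn": 0}, {"xyz": [0.012, -0.0082, 0], "turn": 0}, {"xyz": [0.016, -0.0109, 0], "turn": 0}, {"xyz": [0.016, -0.0109, 0], "turn": 0}, {"xyz": [0.016, -0.0109, 0], "turn": 0}]'

```text
time: 59.87
tcp_pos: [404.5, 236.0, 26.0]
eef_rot: [[-0.115, -0.993, 0.0], [-0.993, 0.115, 0.0], [-0.0, -0.0, -1.0]]
wrist_force: [0.3, 0.4, -1.7]
opening: 61.9
```

Emit:
send_rows --rows '[{"xyz": [0.016, -0.0109, 0], "turn": 0}, {"xyz": [0.016, -0.0109, 0], "turn": 0}, {"xyz": [0.016, -0.0109, 0], "turn": 0}, {"xyz": [0.016, -0.0109, 0], "turn": 0}, {"xyz": [0.016, -0.0109, 0], "turn": 0}, {"xyz": [0.016, -0.0109, 0], "turn": 0}, {"xyz": [0.016, -0.0109, 0], "turn": 0}, {"xyz": [0.016, -0.0109, 0], "turn": 0}, {"xyz": [0.016, -0.0109, 0], "turn": 0}, {"xyz": [0.016, -0.0109, 0], "turn": 0}]'

```text
time: 60.7
tcp_pos: [564.4, 126.5, 25.8]
eef_rot: [[-0.115, -0.993, -0.0], [-0.993, 0.115, -0.0], [0.0, 0.0, -1.0]]
wrist_force: [0.2, -0.4, -1.7]
opening: 61.7
```

Run:
```python
from h import *
st([594.7,106.2,25],-96.6);snap('wrist','w25')
```

```text
t 60.7 tcp [564.4 126.5  25.8] jaw -96.6 q [ 12.5  28.  106.5  -0.   45.5 109.1] F [ 0.2 -0.4 -1.7] open 61.7
  need [ 30.3 -20.3  -0.8] turn 0.0
```

View pics/w25.png

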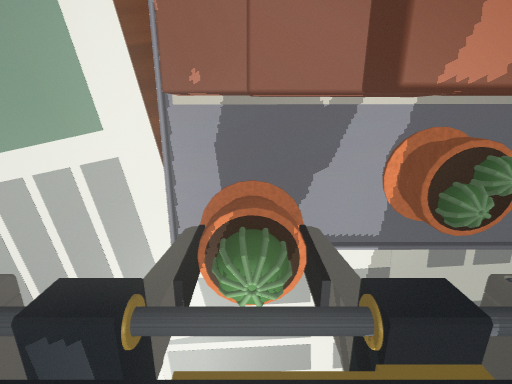

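Emit:
send_rows --rows '[{"xyz": [0.014, -0.009, 0], "turn": 0}, {"xyz": [0.01, -0.006, 0], "turn": 0}, {"xyz": [0.004, -0.003, 0], "turn": 0}, {"xyz": [0, 0, 0], "turn": 0}, {"xyz": [0, 0, -0.004], "turn": 0}, {"xyz": [0, 0, -0.005], "turn": 0}, {"xyz": [0, 0, -0.005], "turn": 0}, {"xyz": [0, 0, 0], "turn": 0}, {"xyz": [0, 0, 0], "turn": 0}, {"xyz": [0, 0, 0], "turn": 0}]'

```text
time: 61.58
tcp_pos: [591.3, 109.9, 11.8]
eef_rot: [[-0.115, -0.993, -0.0], [-0.993, 0.115, -0.0], [0.0, 0.0, -1.0]]
wrist_force: [-0.1, 0.4, -1.5]
opening: 62.2
```

Run:
```python
from h import *
st([594.7,106.2,0],-96.6);print(tray(sense()['tcp_pos']))
```

```text
t 61.58 tcp [591.3 109.9  11.8] jaw -96.6 q [ 10.4  30.8 103.8  -0.   45.4 107. ] F [-0.1  0.4 -1.5] open 62.2
  need [  3.4  -3.7 -11.8] turn -0.0
[-31.8 138.3]
```

Emit:
send_rows --rows '[{"xyz": [0.002, 0, -0.004], "turn": 0}, {"xyz": [0, 0, -0.003], "turn": 0}, {"xyz": [0, 0, -0.002], "turn": 0}, {"xyz": [0, 0, -0.001], "turn": 0}, {"xyz": [0, 0, -0.001], "turn": 0}, {"xyz": [0, 0, -0.0005], "turn": 0}, {"xyz": [0, 0, -0.0005], "turn": 0}, {"xyz": [0, 0, 0], "turn": 0}, {"xyz": [0, 0, 0], "turn": 0}, {"xyz": [0, 0, 0], "turn": 0}]'

```text
time: 62.42
tcp_pos: [593.4, 109.7, 0.1]
eef_rot: [[-0.115, -0.993, -0.0], [-0.993, 0.115, -0.0], [0.0, 0.0, -1.0]]
wrist_force: [-1.9, 0.2, 2.2]
opening: 62.0
```

Emit:
send_rows --rows '[{"xyz": [0, 0, 0], "turn": 0}, {"xyz": [0, 0, 0], "turn": 0}, {"xyz": [0, 0, 0], "turn": 0}, {"xyz": [0, 0, 0], "turn": 0}, {"xyz": [0, 0, 0], "turn": 0}, {"xyz": [0, 0, 0], "turn": 0}, {"xyz": [0, 0, 0], "turn": 0}, {"xyz": [0, 0, 0], "turn": 0}, {"xyz": [0, 0, 0], "turn": 0}, {"xyz": [0, 0, 0], "turn": 0}]' --fingers 1

```text
time: 63.25
tcp_pos: [593.5, 109.7, -0.1]
eef_rot: [[-0.115, -0.993, -0.0], [-0.993, 0.115, -0.0], [0.0, 0.0, -1.0]]
wrist_force: [-0.2, -0.7, 0.4]
opening: 91.5
```

Emit:
send_rows --rows '[{"xyz": [0, 0, 0.01], "turn": 0}, {"xyz": [0, 0, 0.025], "turn": 0}, {"xyz": [0, 0, 0.03], "turn": 0}, {"xyz": [0, 0, 0.03], "turn": 0}, {"xyz": [0, 0, 0.03], "turn": 0}, {"xyz": [0, 0, 0.02], "turn": 0}, {"xyz": [0, 0, 0], "turn": 0}, {"xyz": [-0.015, 0.01, 0], "turn": 0}, {"xyz": [-0.025, 0.02, 0], "turn": 0}, {"xyz": [-0.025, 0.02, 0], "turn": 0}]'

```text
time: 64.08
tcp_pos: [527.7, 159.6, 144.7]
eef_rot: [[-0.117, -0.993, -0.0], [-0.993, 0.117, -0.0], [0.0, 0.0, -1.0]]
wrist_force: [0.5, 1.0, -0.3]
opening: 92.1
```

Emit:
send_rows --rows '[{"xyz": [-0.025, 0.02, 0], "turn": 0}, {"xyz": [-0.025, 0.02, 0], "turn": 0}, {"xyz": [-0.025, 0.02, 0], "turn": 0}, {"xyz": [-0.025, 0.02, 0], "turn": 0}, {"xyz": [-0.025, 0.02, 0], "turn": 0}, {"xyz": [-0.01, 0.01, 0], "turn": 0}, {"xyz": [0, 0, 0], "turn": 0}, {"xyz": [0, 0, 0], "turn": 0}, {"xyz": [0, 0, 0], "turn": 0}, {"xyz": [0, 0, 0], "turn": 0}]'

```text
time: 64.92
tcp_pos: [394.2, 269.1, 144.8]
eef_rot: [[-0.116, -0.993, 0.0], [-0.993, 0.116, -0.0], [0.0, -0.0, -1.0]]
wrist_force: [-0.1, -0.0, 0.1]
opening: 91.9
```

Run:
```python
from h import *
st();topscan('top10');snap('wrist','w26');snap('side','side10')
p,d=snap('top'); P=cloud('top',d)
for z0 in (77,113,51):
    m=(abs(P[...,2]-z0)<6)&(d>0)&(P[...,0]>500)&(P[...,0]<720)&(abs(P[...,1])<250); n,L,s,c=cv2.connectedComponentsWithStats(m.astype(np.uint8))
    for i in range(1,n):
        if s[i,4]>60: r=cv2.minAreaRect(P[L==i][:,:2].astype(np.float32)); print(z0,np.round(r[0],1),np.round(r[1],1),round(r[2],1),s[i,4],'tray',tray(r[0]))
```

```text
t 64.92 tcp [394.2 269.1 144.8] jaw -96.7 q [ 34.2  10.3 113.9  -0.   55.8 130.8] F [-0.1 -0.   0.1] open 91.9
 top [162.  85.] 1730 z 41.0 rect [821.4 300.9] [160.7 161.7] 79.2
 top [298.  96.] 784 z 35.0 rect [ 812.8 -124.2] [ 83.4 241.5] 8.0
 top [424. 105.] 374 z 91.0 rect [ 775.9 -576.5] [99.4 41.9] 45.8
 top [143. 122.] 239 z 40.0 rect [706.8 373.4] [70.6 63.6] 29.2
 top [264. 137.] 2373 z 80.0 rect [659.  -36.8] [309.2  51.4] 83.6
 top [ 78. 177.] 819 z 72.0 rect [520.9 574.9] [ 52.7 170.6] 64.1
 top [219. 157.] 294 z 54.0 rect [592.1 111.5] [60.9 59.1] 89.5
 top [ 44. 174.] 845 z 77.0 rect [510.5 666.5] [ 48.8 164. ] 68.3
 top [256. 161.] 291 z 53.0 rect [580.2 -12.6] [60.9 60.4] 0.7
 top [294. 170.] 284 z 54.0 rect [ 551.4 -140.3] [59.9 61.8] 64.1
 top [222. 258.] 431 z 19.0 rect [259.6  81.6] [ 41.1 170. ] 20.0
 top [384. 255.] 487 z 37.0 rect [ 275.9 -444.5] [101.6  49.7] 85.9
 top [335. 276.] 505 z 36.0 rect [ 202.2 -280.3] [50.1 99.8] 63.5
 top [241. 320.] 806 z 48.0 rect [61.4 33.2] [ 74.8 186.3] 19.6
77 [673.2  86. ] [61.8 51.9] 84.9 231 tray [ 52.3 124. ]
77 [ 645.5 -156.4] [67.4 51.2] 83.5 225 tray [  52.6 -120. ]
77 [591.  110.9] [28.2 32.5] 44.8 66 tray [-32.2 139.3]
113 [665.  14.] [100.1  51. ] 83.0 479 tray [52.5 51.4]
113 [653.  -89.9] [99.9 50.7] 84.2 482 tray [ 52.4 -53.1]
51 [592.3 111.6] [61.  58.7] 88.7 151 tray [-31. 140.]
51 [581.2 -12.6] [58.8 60.4] 1.7 183 tray [-27.7  15.4]
51 [ 551.2 -139.8] [60.4 60.8] 30.3 154 tray [ -43.  -114.4]
```

View pics/top10.png

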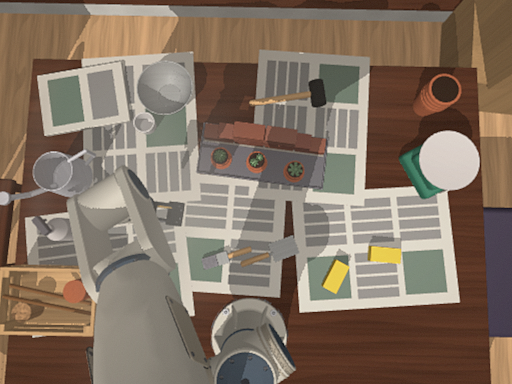

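View pics/side10.png

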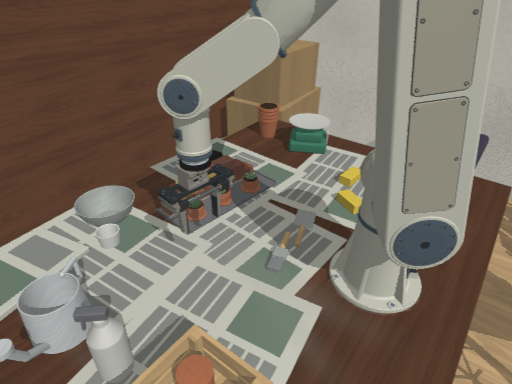

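Run:
```python
from h import *
st(); print(ticket.job_done())
```

```text
t 65.12 tcp [394.  269.2 144.8] jaw -96.7 q [ 34.2  10.3 114.   -0.   55.8 130.9] F [-0.3  0.1 -0.3] open 91.9
the job is handed in; nothing more can be done
None
```

The wall is laid and all three pots stand upright on the tray floor in front of it. I handed the job in at 65 s, with the gripper open and clear of everything. No verdict was reported.

- **Bricks:** there were five loose red bricks, so three are in the second course and two in the third. I found no sixth in views of every reachable part of the table, and left the yellow look-alikes alone. In the last camera check the brick tops were at the right heights. The third-course bricks were within about 3 mm of their places, and those courses lay in line to within about 1.5°.
- **Pots:** measured from the tray's middle (x, y in mm):

| Pot | x | y |
|---|---|---|
| pot1 | −31 | 140 |
| pot3 | −28 | 15 |
| pot2 | −43 | −114 |

- **What disagreed:**
  - **Fingertips:** they sat about 36 mm further back than the description says, so my first grasp closed above the brick. I corrected for this in every later grasp.
  - **pot2:** it moved about 27 mm after I released it. That was either the announced knock or the gripper brushing it; I can't say which. It was still upright and within limits, so I left it.

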